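# Load the lamination press and torque its clamp

## Task

Using the spatula, never the fingers, move every freshly glued wooden disc from the plywood rack to the press: one disc to a bay, lying flat across the two battens and centred on them, then lay the spatula back on its rubber mat. When all discs are loaded, swing the pressure frame fully down over them, and only then turn the click wrench clockwise (seen from above) until the clamp screw is tight and the wrench's breakaway joint gives; stop there without forcing the joint to the end of its travel, and let go so that the wrench springs straight again. Leave the other things on the bench where they are.

Things in the scene. Friction and masses are not known exactly. Their poses are not given: they have to be found in the camera images.
- rack: Plywood rack, fixed, 130 (x) by 360 mm (y). Origin: centre of its underside; +x points away from the robot. Base plate 10 mm thick; battens along x, 110 mm long, tops at z = 34 mm. Three bays at y = -104, 0, +104 mm: 62 mm wide channels between battens, open front and back and down to the base plate. A disc starts flat on a bay's battens, centred to about 8 mm; one bay may be empty.
- press: Lamination press, fixed: green base, dark steel battens. Origin: centre of the underside of its bed, +x away from the robot. Bed with bays just like the rack's: battens 110 mm long, tops at z = 34 mm, 62 mm channels along x. Hinge line of the pressure frame along y at x = +80, z = 54 mm. A clamp post at x = +55, y = -250 mm carries the clamp screw and wrench.
- bay0 (a point): Centre of press bay 0, at batten-top height (34 mm): where the middle of a disc's underside belongs. Axes as the press's.
- bay1 (a point): Centre of press bay 1, at batten-top height (34 mm): where the middle of a disc's underside belongs. Axes as the press's.
- bay2 (a point): Centre of press bay 2, at batten-top height (34 mm): where the middle of a disc's underside belongs. Axes as the press's.
- disc0_center (a point): Two-ply wooden disc, 90 mm diameter, 12 mm thick, about 50 g, too wide to grasp; starts flat on the rack's battens. Point: its centre, half-way up; z is the disc's axis. None if absent in this run (two or three discs are there). Fingers must not touch it.
- disc1_center (a point): Two-ply wooden disc, 90 mm diameter, 12 mm thick, about 50 g, too wide to grasp; starts flat on the rack's battens. Point: its centre, half-way up; z is the disc's axis. None if absent in this run (two or three discs are there). Fingers must not touch it.
- disc2_center (a point): Two-ply wooden disc, 90 mm diameter, 12 mm thick, about 50 g, too wide to grasp; starts flat on the rack's battens. Point: its centre, half-way up; z is the disc's axis. None if absent in this run (two or three discs are there). Fingers must not touch it.
- spatula_grip (a point): Spatula, 150 g, lying flat on the mat: wooden handle 124 mm long, 26 wide, 30 high, its flat underside level with the blade's; steel blade 46 mm wide, 104 long, 3 thick. Point: in the handle, 15 mm above the underside, 20 mm ahead of the handle's middle, to be pinched across its width. x points along the tool to the blade, z up. The balance point lies about here.
- spatula_blade (a point): Middle of the blade's top face, 130 mm ahead of spatula_grip along x and 12 mm below it. Blade tip 52 mm further on; a lip across the blade's rear, 5 mm high over its top face, 52 mm behind this point. The blade fits under a disc between two battens, and can be lowered between them to set the disc down.
- mat: Black rubber mat, fixed, 150 mm (x) by 380 mm (y), 4 mm thick. Origin: centre of its underside.
- frame (a joint): Pressure frame, rad: 0 = fully down over the discs, grows as it opens; 1.75 is its stop. Starts about upright (1.55 to 1.7). Stiff hinge: stays where left and takes some 3 to 5 N at its front rail, which may be pushed from behind and then from above by closed fingers.
- frame_edge (a point): Middle of the steel frame's front rail, on its outer (upper when shut) face: 137 mm from the hinge line and 7 mm out from it. Rail 16 mm wide, 356 mm long along the press's y. A 40 mm strap runs from rail to hinge over each bay (press y = -104, 0, +104 mm), outer face also 7 mm out. z points out of the outer face, -x from hinge to rail.
- bolt_axis (a point): Point on the upright axis of the clamp screw, 85 mm above the bench. The wrench turns about this axis.
- bolt (a joint): Clamp screw, rad: grows clockwise seen from above, starts 0 to 0.25, tight against its stop at 0.70. Running friction about 0.5 N m; stays where left.
- wrench (a joint): Breakaway joint of the click wrench (an upright pin 34 mm from the screw's axis), rad: 0 = straight. It gives, clockwise, at 1.3 N m (about 14 N at wrench_grip) and only once the screw is tight; it is spring-returned when let go; hard end at 0.42. It counts as clicked from 0.07, as forced from 0.36.
- wrench_grip (a point): Middle of the black round wrench handle, 22 mm diameter, 80 mm long, level, 87 mm above the bench, 130 mm from the screw's axis while straight. x points along the handle away from the screw. Can be straddled by the fingers from above.
- gouge: Loose turning tool with light wooden handle, 260 mm, near the back. Bystander, not to be shifted. Origin: centre of its underside.
- bowl: Loose dark wooden bowl, 104 mm across, 50 mm high. Bystander, not to be shifted. Origin: centre of its underside.
- offcut_a: Loose wood offcut 110 x 45 x 30 mm, between rack and press. Bystander, not to be shifted. Origin: centre of its underside.
- offcut_b: Loose wood offcut 50 x 90 x 35 mm, behind the press. Bystander, not to be shifted. Origin: centre of its underside.
- tin: Loose metal tin, 70 mm diameter, 90 mm high, behind the rack. Bystander, not to be shifted. Origin: centre of its underside.
- faceplate: Loose dark steel ring 100 mm across, 14 mm high, at the back. Bystander, not to be shifted. Origin: centre of its underside.
There are look-alikes about, which are no part of the job. What is shaped like the part that bears disc1_center but pink or white is not meant. Leave any blue look-alike of the part that bears disc0_center alone.

How it is judged:
By the outcome, as a careful person would: the job done as asked, in the order asked, and still so for the second after the job is handed in, with the robot touching nothing.
Of disc0, disc1, disc2 only 2 to 3 are there at a start; the rules pass over those that are not, and their reading is None.
At some moment in a run one of spatula may be knocked a few centimetres aside while the robot is not near it.
It also fails if it takes over 210 s, if anything falls off the work surface, if the arm or the gripper's body presses on something with over 40 N, if the wrist force passes 120 N, or if a joint passes its speed limit or range.

## Robot

A 6-joint arm with a two-finger parallel gripper is mounted at the origin on the work surface. World frame = base frame: x ahead of the robot, y to its left, z up, the work surface at z = 0. Lengths are in m, angles in degrees, forces in N, time in s.
With the tool pointing down it reaches from about 0.35 to 0.875 m from the base axis. Payload 4.2 kg.
Tool frame: the origin (TCP) lies where the fingers leave the gripper's body, on its centre line; the fingertips stand 70 mm ahead of it and the grasp point (between the pads) lies 51 mm ahead of it; z points along the fingers, y is the direction in which the jaws open and shut (so a half turn about z gives the same grasp; the last joint's range is limited). The gripper opens to 87 mm and grips with 3 to 60 N. Pads are 19 mm wide; open, the fingers measure 117 mm over their backs; the gripper's body (75 mm by 190 mm) begins 51 mm behind the grasp point.
Start: joints at [-62.533, 22.042, 0.453, 0, -68.411, -14.817], TCP at [0.137, -0.61, 0.292] pointing down, gripper open.
Joint ranges: [-179.83, 179.83], [-69.29, 118.12], [-61.27, 80.66], [-181.25, 117.63], [-171.15, -9.14], [-177.46, 177.46]. Speed limits (degrees/s): [159.86, 159.86, 180, 180, 180, 180].

## Interface

Orientations are given as a 3x3 rotation matrix whose columns are the frame's x, y, z axes.
In Python, from station import sense, capture, camera_model, finish_job gives the robot as it stands.
- The arm moves only by the shell command python3 -m inch 'ROWS'. ROWS is JSON, a list of rows, each an object with "hand": the closure, from 0 (fully open) to 1 (shut); "slide": the shift along the world's x, y, z in cm, a list of three; "yaw": the turn about the world's z in rad. A call has 1 to 10 rows; each row is the pose to reach, as a shift and turn from the pose commanded when the call began; what a row does not reach only later rows make up. A row lasts 1/8 s, in which the tool goes at most 62.5 mm and 10.7 degrees, less where a joint would pass 70% of its speed; a pose out of reach is approached as far as the arm can. A call with a gripper value outside its range is refused whole. The fingers move at their own pace and stop on an object; the grip force is fixed at half the most. Time passes only in rows, so rows that repeat a pose let the fingers close. It gives the time, the measured TCP pose, the force and the opening at its end, in the units of the state.
- sense(): the state, without advancing time (a new reading comes with each control period).
- capture(name): name is "scene" or "side" or "wrist"; returns the picture (400x640x3 uint8, blue, green, red); there is no depth.
- camera_model(name): a dict with "mtx" (3x3 intrinsics, pixels), "xyz" and "orientation" of the camera in the world; the wrist camera has in their place "tool_from_camera" (4x4, takes a point from camera to tool coordinates, whose origin is the TCP and whose axes are the flange's). Camera axes: x right, y up, looking along -z (the intrinsics and any distortion apply to the point x, -y, -z); pixel columns grow to the right and rows downward; lengths in m; the calibration is good to about 2 mm. A picture is of the moment at which its call begins: read the wrist's pose just before it. camera_model takes no time and is no camera call.
- finish_job(): hands the job in, once; it reports no verdict.
The state is a dict: "time_s": time; "joints": joint angles; "joint_velocities": joint speeds; "effort": joint torques, N m; "tcp_pos": TCP position; "ee_rot": TCP orientation; "wrist_force": force on the tool from outside, world axes, zero at the start; "moment": the same for the moment, N m; "gripper_width": opening from 0.0 (shut) to 1.0 (fully open).
Only numpy, scipy, OpenCV 4.12 (cv2) and the standard library are available. Lean on these libraries where they do the work, as an engineer would, in place of code of your own. Each camera call takes 0.05 s, during which the arm holds its last target. There are 200 camera calls.

## Working session

There is one attempt and no reset: what is moved stays moved. The work goes in short steps, Python scripts to look and compute and a shell command to move; the robot and the scene stay as the last step left them, time stands still between calls to the robot, and variables do not carry over. Pictures are saved under pics/ and viewed, about 12 in all and at most 16, crops included, and the job is handed in when it is done.

```bash
ls; mkdir -p pics
python3 - <<'E'
from station import *
import cv2,numpy as np
for n in ("scene","side"):
    im=capture(n); cv2.imwrite(f"pics/{n}0.png",im)
    print(n,camera_model(n))
print(camera_model("wrist"));print(sense())
E
```

```text
pics
scene {'mtx': array([[380.98008891,   0.        , 322.55770806],
       [  0.        , 380.98008891, 203.57825877],
       [  0.        ,   0.        ,   1.        ]]), 'xyz': array([ 1.30548856, -0.05410912,  1.12855282]), 'orientation': array([[-0.0182399 , -0.82897257,  0.55899176],
       [ 0.99971135, -0.00637693,  0.02316373],
       [-0.01563745,  0.55925291,  0.8288496 ]])}
side {'mtx': array([[496.38462552,   0.        , 324.74194739],
       [  0.        , 496.38462552, 196.97627502],
       [  0.        ,   0.        ,   1.        ]]), 'xyz': array([0.51488814, 1.30853223, 1.05162917]), 'orientation': array([[-0.99670623,  0.061321  , -0.05307   ],
       [-0.07846952, -0.56401828,  0.82202549],
       [ 0.02047498,  0.82348231,  0.56697237]])}
{'mtx': array([[306.10801816,   0.        , 320.65750887],
       [  0.        , 306.10801816, 195.61310326],
       [  0.        ,   0.        ,   1.        ]]), 'tool_from_camera': array([[ 1.11824636e-03,  9.58324352e-01,  2.85680217e-01,
         7.79445635e-02],
       [ 9.99999236e-01, -9.20902667e-04, -8.25125581e-04,
  
[... 290 characters left out ...]
0e-02,
       -6.84124865e+01, -1.48141011e+01]), 'joint_velocities': array([-0.06435375, -0.15280444,  0.11515054,  0.13804534,  0.02172206,
       -0.04430324]), 'effort': array([-1.49962671e-04, -3.91690600e+01,  1.87934536e+01,  4.23188344e+00,
        1.34356355e-02, -8.30294357e-05]), 'tcp_pos': array([ 0.1368215 , -0.60942029,  0.29127414]), 'ee_rot': array([[-9.75742656e-01, -2.18920011e-01, -5.45722404e-04],
       [-2.18920660e-01,  9.75740808e-01,  1.90286560e-03],
       [ 1.15908261e-04,  1.97617705e-03, -9.99998041e-01]]), 'wrist_force': array([-1.04372106, -0.72340065,  0.55993088]), 'moment': array([-0.03667679, -0.00776124,  0.05745303]), 'gripper_width': 1.0023400754870286}
```

View pics/scene0.png

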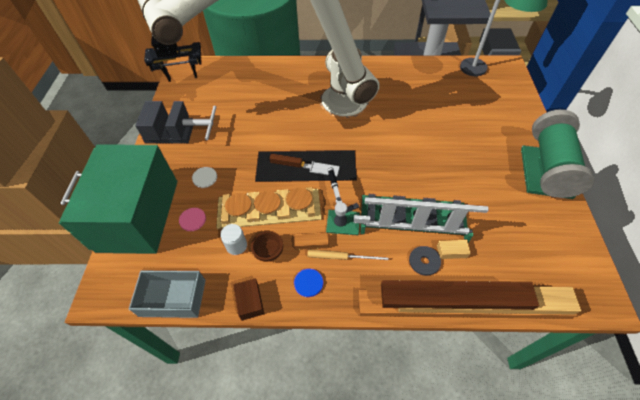

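View pics/side0.png

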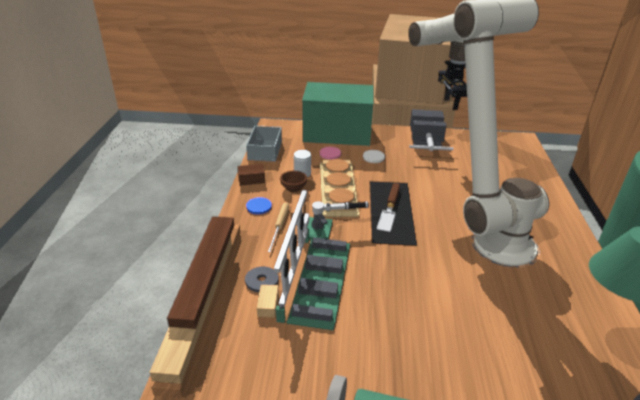

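The scene shows three wooden discs on the rack, at (238,205), (268,202) and (300,198). The look-alikes are a pink disc (192,218), a white one (204,177) and a blue one (309,282), all off the rack and not wanted. The spatula is on the mat with its handle near (287,160) and blade near (322,168). The press is at (415,215), its frame upright, and the wrench points to about (334,175).

Run:
```python
import cv2,numpy as np
a=cv2.imread("pics/scene0.png")[140:285,205:505]
cv2.imwrite("pics/c1.png",cv2.resize(a,None,fx=2.6,fy=2.6,interpolation=cv2.INTER_CUBIC))
b=cv2.imread("pics/side0.png")[140:335,240:430]
cv2.imwrite("pics/c2.png",cv2.resize(b,None,fx=3,fy=3,interpolation=cv2.INTER_CUBIC))
```

```text
(no output)
```

View pics/c1.png

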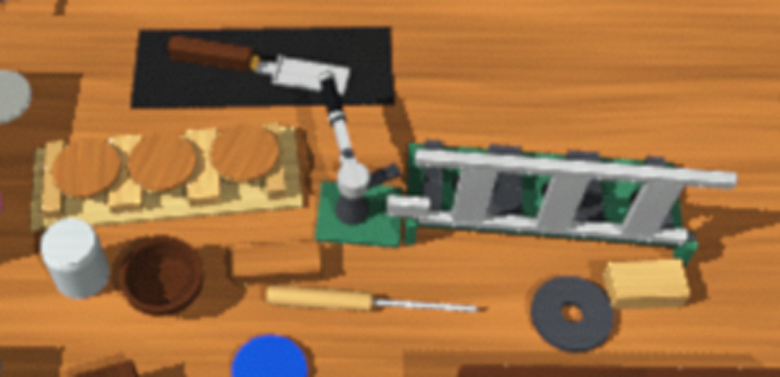

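View pics/c2.png

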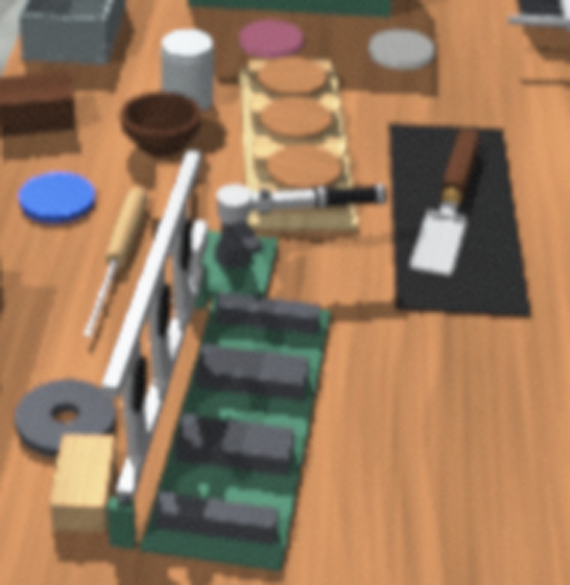

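```bash
cat > h.py <<'E'
import numpy as np,cv2
from station import *
def ray(cam,u,v):
    M=camera_model(cam) if isinstance(cam,str) else cam
    K=M["mtx"]; d=np.array([(u-K[0,2])/K[0,0],-(v-K[1,2])/K[1,1],-1.0])
    return np.array(M["xyz"]),np.array(M["orientation"])@d
def onz(cam,u,v,z):
    c,d=ray(cam,u,v); return c+d*(z-c[2])/d[2]
def proj(cam,p):
    M=camera_model(cam) if isinstance(cam,str) else cam
    q=np.array(M["orientation"]).T@(np.array(p)-M["xyz"]); K=M["mtx"]
    return np.array([K[0,0]*q[0]/-q[2]+K[0,2],K[1,1]*-q[1]/-q[2]+K[1,2]])
def wcam(s):
    M=camera_model("wrist"); T=np.eye(4);T[:3,:3]=s["ee_rot"];T[:3,3]=s["tcp_pos"]
    W=T@M["tool_from_camera"]; return dict(mtx=M["mtx"],xyz=W[:3,3],orientation=W[:3,:3])
def tri(obs):
    A=np.zeros((3,3));b=np.zeros(3)
    for cam,u,v in obs:
        c,d=ray(cam,u,v); d=d/np.linalg.norm(d);P=np.eye(3)-np.outer(d,d);A+=P;b+=P@c
    return np.linalg.solve(A,b)
E
python3 - <<'E'
from h import *
np.set_printoptions(precision=4,suppress=True)
S=lambda u,v:("scene",205+u/2.6,140+v/2.6); D=lambda u,v:("side",240+u/3,140+v/3)
for n,a,b in [("disc",(87,166),(291,75)),("disc",(162,161),(298,117)),("disc",(245,152),(304,168))]:
    print(n,onz(*S(*a),.046),onz(*D(*b),.046),tri([S(*a),D(*b)]))
for n,a,z in [("bladetipR",(348,93),.007),("bladetipL",(350,68),.007),("rearR",(275,82),.007),("rearL",(277,57),.007),("handle rear",(172,46),.03),("mat",(137,30),.004),("mat",(390,28),.004),("mat",(395,104),.004),("mat",(132,107),.004)]:
    print("S",n,onz(*S(*a),z))
for n,a,z in [("bladetip",(413,265),.007),("bladetip",(452,274),.007),("rear",(427,208),.007),("rear",(468,214),.007),("bed",(282,567),0),("bed",(145,550),0),("bed",(330,312),.0),
 ("bat",(319,316),.034),("bat",(309,370),.034),("bat",(293,443),.034),("bat",(278,516),.034),("batback",(219,297),.034),("batback",(160,500),.034)]:
    print("D",n,onz(*D(*a),z))
print("wrenchend",tri([S(327,75),D(385,192)]), "bolt",tri([S(352,172),D(235,192)]))
print("rail ends",tri([S(736,178),D(113,382)]),tri([S(417,153),D(193,155)]))
E
```

```text
disc [ 0.5787 -0.3738  0.046 ] [ 0.5784 -0.3765  0.046 ] [ 0.5787 -0.3738  0.0471]
disc [ 0.57  -0.275  0.046] [ 0.5636 -0.2748  0.046 ] [ 0.5653 -0.2768  0.0429]
disc [ 0.5546 -0.1656  0.046 ] [ 0.5503 -0.1621  0.046 ] [ 0.5511 -0.1664  0.0423]
S bladetipR [ 0.4234 -0.0269  0.007 ]
S bladetipL [ 0.377  -0.0237  0.007 ]
S rearR [ 0.4038 -0.1325  0.007 ]
S rearL [ 0.3566 -0.1313  0.007 ]
S handle rear [ 0.356  -0.2839  0.03  ]
S mat [ 0.3019 -0.3454  0.004 ]
S mat [0.2963 0.0372 0.004 ]
S mat [0.4406 0.04   0.004 ]
S mat [ 0.4483 -0.336   0.004 ]
D bladetip [ 0.4182 -0.0375  0.007 ]
D bladetip [ 0.3744 -0.0256  0.007 ]
D rear [ 0.4005 -0.1503  0.007 ]
D rear [ 0.3518 -0.1433  0.007 ]
D bed [0.5392 0.407  0.    ]
D bed [0.6643 0.3994 0.    ]
D bed [0.5092 0.0468 0.    ]
D bat [0.5208 0.0954 0.034 ]
D bat [0.5272 0.1807 0.034 ]
D bat [0.5375 0.285  0.034 ]
D bat [0.5457 0.3781 0.034 ]
D batback [0.629  0.0749 0.034 ]
D batback [0.654  0.3693 0.034 ]
wrenchend [ 0.457  -0.0575  0.0906] bolt [ 0.622  -0.0251  0.1017]
rail ends [0.6896 0.3982 0.1999] [0.6595 0.0468 0.1968]
```

```bash
cat > snap.py <<'E'
import sys; from h import *; import pickle
s=sense(); im=capture("wrist"); n=sys.argv[1]
cv2.imwrite(f"pics/{n}.png",im); pickle.dump(wcam(s),open(f"{n}.pkl","wb")); print(n,s["time_s"],s["tcp_pos"].round(4),s["wrist_force"].round(1))
E
python3 -m inch '[{"hand":0,"slide":[5,5,0],"yaw":0},{"hand":0,"slide":[9,9,0],"yaw":0},{"hand":0,"slide":[13,13,0],"yaw":0},{"hand":0,"slide":[17,17,0],"yaw":0},{"hand":0,"slide":[21,21,0],"yaw":0},{"hand":0,"slide":[25,25,0],"yaw":0},{"hand":0,"slide":[29,28,-2],"yaw":0},{"hand":0,"slide":[33,31,-5],"yaw":0},{"hand":0,"slide":[36,34,-7],"yaw":0},{"hand":0,"slide":[36,34,-7],"yaw":0}]'
python3 -m inch '[{"hand":0,"slide":[0,0,0],"yaw":0},{"hand":0,"slide":[0,0,0],"yaw":0}]'
python3 snap.py wrack
python3 -m inch '[{"hand":0,"slide":[0,6,2],"yaw":0},{"hand":0,"slide":[0,12,2],"yaw":0},{"hand":0,"slide":[0,18,2],"yaw":0},{"hand":0,"slide":[0,24,2],"yaw":0},{"hand":0,"slide":[0,30,2],"yaw":0},{"hand":0,"slide":[0,36,2],"yaw":0},{"hand":0,"slide":[0,42,2],"yaw":0},{"hand":0,"slide":[0,47,2],"yaw":0},{"hand":0,"slide":[0,49,2],"yaw":0},{"hand":0,"slide":[0,49,2],"yaw":0}]'
python3 -m inch '[{"hand":0,"slide":[0,0,0],"yaw":0},{"hand":0,"slide":[0,0,0],"yaw":0}]'
python3 snap.py wpress
```

```text
time_s: 1.35
tcp_pos: [0.4976, -0.2677, 0.2197]
ee_rot: [[-0.975, -0.222, -0.004], [-0.222, 0.975, 0.001], [0.004, 0.002, -1.0]]
wrist_force: [-0.8, -0.9, 0.2]
gripper_width: 1.0
time_s: 1.6
tcp_pos: [0.4964, -0.2706, 0.223]
ee_rot: [[-0.976, -0.218, 0.001], [-0.218, 0.976, -0.0], [-0.001, -0.001, -1.0]]
wrist_force: [0.5, 0.8, 1.3]
gripper_width: 0.996
wrack 1.6 [ 0.4964 -0.2706  0.223 ] [0.5 0.8 1.3]
time_s: 2.9
tcp_pos: [0.4969, 0.2204, 0.2424]
ee_rot: [[-0.976, -0.22, 0.0], [-0.22, 0.976, 0.0], [-0.0, 0.0, -1.0]]
wrist_force: [0.5, -0.9, -0.2]
gripper_width: 0.997
time_s: 3.15
tcp_pos: [0.497, 0.2188, 0.2424]
ee_rot: [[-0.976, -0.217, -0.0], [-0.217, 0.976, -0.0], [0.0, -0.0, -1.0]]
wrist_force: [0.2, -0.1, -0.2]
gripper_width: 1.001
wpress 3.15 [0.497  0.2188 0.2424] [ 0.2 -0.1 -0.2]
```

View pics/wrack.png

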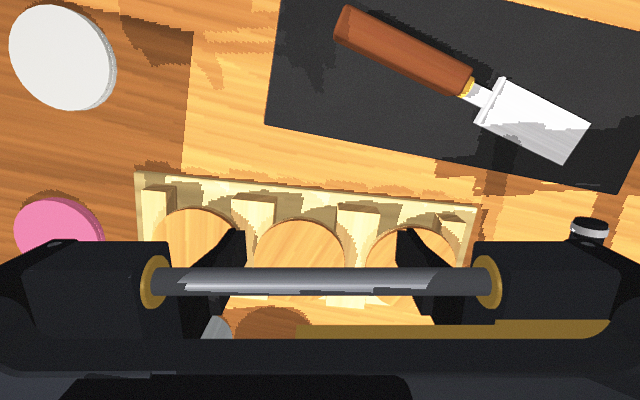

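View pics/wpress.png

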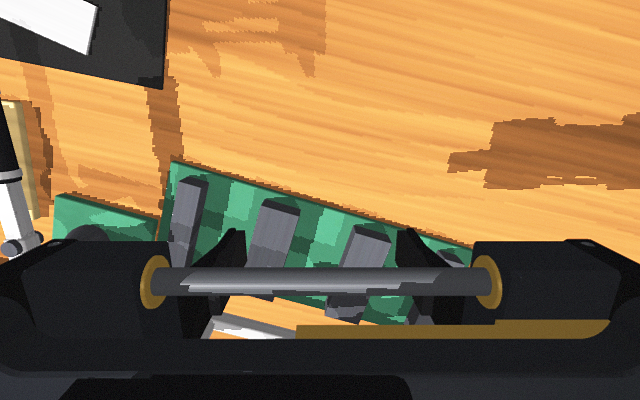

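Run:
```python
from h import *; import pickle
np.set_printoptions(precision=4,suppress=True)
R=pickle.load(open("wrack.pkl","rb"));P=pickle.load(open("wpress.pkl","rb"))
def show(c,l):
    for n,u,v,z in l: print(n,onz(c,u,v,z)[:2])
show(R,[("tip",591,123,.007),("tip",563,165,.007),("rear",506,78,.008),("rear",474,121,.008),("hrear",340,22,.03),
("rackL",135,168,.01),("rackR",482,205,.01),("b0L",142,191,.034),("b0R",167,186,.034),("b1L",231,198,.034),("b1R",277,201,.034),("b2L",337,208,.034),("b2R",381,215,.034),("arc0",193,208,.046),("arc1",300,219,.046),("arc2",410,227,.046)])
print("press");show(P,[("cornL",172,157,.01),("cornR",470,244,.01),("b0L",183,178,.034),("b0R",209,182,.034),("b1L",263,198,.034),("b1R",300,210,.034),("b2L",354,223,.034),("b2R",391,234,.034),
("wr end?",0,105,.087),("bolt",35,240,.09)])
```

```text
tip [ 0.3796 -0.0253]
tip [ 0.4241 -0.0337]
rear [ 0.3594 -0.1228]
rear [ 0.4029 -0.1379]
hrear [ 0.3531 -0.2854]
rackL [ 0.5214 -0.456 ]
rackR [ 0.4818 -0.1001]
b0L [ 0.5344 -0.4351]
b0R [ 0.5243 -0.4123]
b1L [ 0.5228 -0.3516]
b1R [ 0.5162 -0.3082]
b2L [ 0.5105 -0.2504]
b2R [ 0.5081 -0.2069]
arc0 [ 0.5357 -0.3818]
arc1 [ 0.5247 -0.2831]
arc2 [ 0.5099 -0.1804]
press
cornL [0.5074 0.0604]
cornR [0.5341 0.4051]
b0L [0.5199 0.0834]
b0R [0.5183 0.1094]
b1L [0.5231 0.1652]
b1R [0.5276 0.2047]
b2L [0.5294 0.2628]
b2R [0.5329 0.3042]
wr end? [ 0.4751 -0.0385]
bolt [ 0.5846 -0.0143]
```

```bash
python3 -m inch '[{"hand":0,"slide":[2,0,4],"yaw":-0.1},{"hand":0,"slide":[6,0,7],"yaw":-0.2},{"hand":0,"slide":[10,0,7],"yaw":-0.3},{"hand":0,"slide":[10,0,7],"yaw":-0.3},{"hand":0,"slide":[10,0,7],"yaw":-0.3},{"hand":0,"slide":[10,0,7],"yaw":-0.3}]'
python3 snap.py wpress2; python3 -c "
import cv2;a=cv2.imread('pics/wpress2.png')[40:290,120:520];cv2.imwrite('pics/wp2c.png',cv2.resize(a,None,fx=2,fy=2,interpolation=cv2.INTER_CUBIC))"
```

```text
time_s: 3.95
tcp_pos: [0.5961, 0.2199, 0.3124]
ee_rot: [[-0.997, 0.079, -0.0], [0.079, 0.997, -0.0], [0.0, -0.0, -1.0]]
wrist_force: [0.1, 0.0, -0.4]
gripper_width: 1.0
wpress2 3.95 [0.5961 0.2199 0.3124] [ 0.1  0.  -0.4]
```

View pics/wp2c.png

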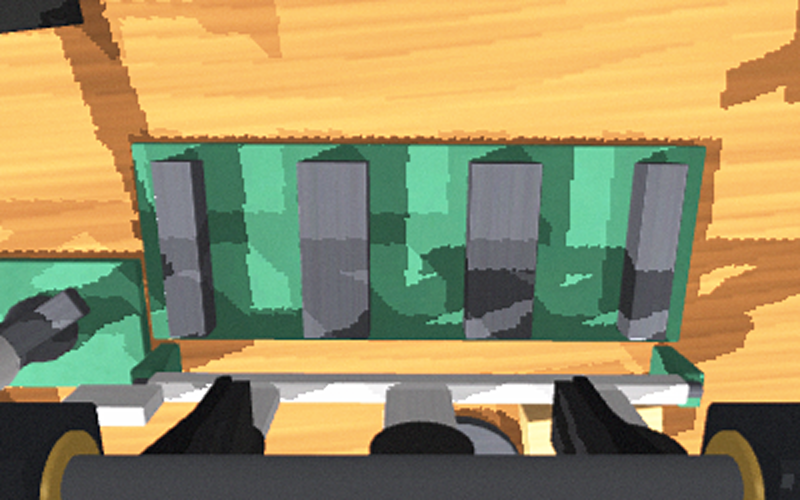

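Run:
```python
from h import *; import pickle
np.set_printoptions(precision=4,suppress=True)
P=pickle.load(open("wpress2.pkl","rb"))
for n,x,y,z in [("FL",132,144,.01),("FR",706,147,.01),("BR",680,340,.01),("BL",152,340,.01),("b0L",152,161,.034),("b0R",194,161,.034),("b1L",300,163,.034),("b1R",367,163,.034),("b2L",470,164,.034),("b2R",541,164,.034),("b3L",635,165,.034),("b3R",686,165,.034),("b1Lr",303,337,.034),("b1Rr",370,337,.034),("b2Lr",465,337,.034),("b2Rr",534,337,.034)]:
    print(n,onz(P,120+x/2,40+y/2,z)[:2])
```

```text
FL [0.5142 0.06  ]
FR [0.5435 0.4148]
BR [0.67   0.4053]
BL [0.6421 0.0475]
b0L [0.5248 0.0799]
b0R [0.5267 0.1044]
b1L [0.5327 0.1663]
b1R [0.5357 0.2055]
b2L [0.541  0.2657]
b2R [0.5442 0.3073]
b3L [0.5491 0.3624]
b3R [0.5514 0.3923]
b1Lr [0.64   0.1547]
b1Rr [0.6433 0.1973]
b2Lr [0.648  0.2577]
b2Rr [0.6515 0.3015]
```

```bash
python3 -m inch '[{"hand":0,"slide":[-2.5,-5,0],"yaw":0.15},{"hand":0,"slide":[-5,-10,0],"yaw":0.3},{"hand":0,"slide":[-8,-15,0],"yaw":0.45},{"hand":0,"slide":[-10.5,-20,0],"yaw":0.6},{"hand":0,"slide":[-13,-25,0],"yaw":0.75},{"hand":0,"slide":[-16,-30,0],"yaw":0.9},{"hand":0,"slide":[-19,-35,0],"yaw":1.05},{"hand":0,"slide":[-21,-39,0],"yaw":1.2},{"hand":0,"slide":[-22.8,-42.8,0],"yaw":1.35},{"hand":0,"slide":[-22.8,-42.8,0],"yaw":1.46}]'
python3 -m inch '[{"hand":0,"slide":[0,0,0],"yaw":0},{"hand":0,"slide":[0,0,0],"yaw":0}]'
python3 snap.py wsp; python3 -c "
import cv2;a=cv2.imread('pics/wsp.png')[0:360,160:480];cv2.imwrite('pics/wspc.png',cv2.resize(a,None,fx=1.6,fy=1.6,interpolation=cv2.INTER_CUBIC))"
```

```text
time_s: 5.25
tcp_pos: [0.3671, -0.2092, 0.3126]
ee_rot: [[-0.188, -0.982, 0.001], [-0.982, 0.188, -0.0], [0.0, -0.001, -1.0]]
wrist_force: [-0.8, -0.1, 0.0]
gripper_width: 1.003
time_s: 5.5
tcp_pos: [0.3688, -0.2074, 0.3125]
ee_rot: [[-0.189, -0.982, 0.001], [-0.982, 0.189, -0.0], [-0.0, -0.001, -1.0]]
wrist_force: [-0.3, 1.3, 0.3]
gripper_width: 1.005
wsp 5.5 [ 0.3688 -0.2074  0.3125] [-0.3  1.3  0.3]
```

View pics/wspc.png

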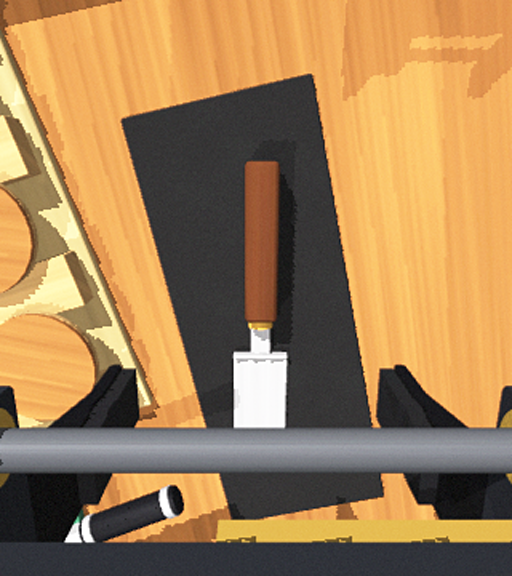

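Run:
```python
from h import *; import pickle
np.set_printoptions(precision=4,suppress=True)
P=pickle.load(open("wsp.pkl","rb")); f=lambda x,y,z:onz(P,160+x/1.6,y/1.6,z)
r=f(262,161,.034);q=f(260,322,.034);b=f(260.5,352,.012); print(r,q,b,np.linalg.norm(q-r))
for e in (q,b):
    d=(e-r)[:2]; print(np.degrees(np.arctan2(d[1],d[0])))
d=(q-r)[:2]; d/=np.linalg.norm(d)
print("grip",r[:2]+82*d/1000,q[:2]-42*d/1000)
for m in [(122,118),(312,74),(383,496),(0,0)]: print(f(*m,.004))
```

```text
[ 0.3503 -0.2869  0.034 ] [ 0.3744 -0.1676  0.034 ] [ 0.3802 -0.1342  0.012 ] 0.12168744217500953
78.56599286084372
78.90949452745554
grip [ 0.3665 -0.2065] [ 0.3661 -0.2088]
[ 0.4487 -0.3379  0.004 ]
[ 0.302  -0.3408  0.004 ]
[0.293  0.0356 0.004 ]
[ 0.5135 -0.4305  0.004 ]
```

```bash
python3 -m inch '[{"hand":0,"slide":[-0.1,0,-5],"yaw":0},{"hand":0,"slide":[-0.1,0,-10],"yaw":0},{"hand":0,"slide":[-0.1,0,-15],"yaw":0},{"hand":0,"slide":[-0.1,0,-19],"yaw":0},{"hand":0,"slide":[-0.1,0,-22],"yaw":0},{"hand":0,"slide":[-0.1,0,-23.5],"yaw":0},{"hand":0,"slide":[-0.1,0,-23.5],"yaw":0},{"hand":0.5,"slide":[-0.1,0,-23.5],"yaw":0},{"hand":1,"slide":[-0.1,0,-23.5],"yaw":0},{"hand":1,"slide":[-0.1,0,-23.5],"yaw":0}]'
python3 -m inch '[{"hand":1,"slide":[0,0,0],"yaw":0},{"hand":1,"slide":[0,0,0],"yaw":0},{"hand":1,"slide":[0,0,0],"yaw":0},{"hand":1,"slide":[0,0,0],"yaw":0}]'
```

```text
time_s: 6.8
tcp_pos: [0.3682, -0.2078, 0.0779]
ee_rot: [[-0.189, -0.982, 0.002], [-0.982, 0.189, -0.0], [-0.0, -0.002, -1.0]]
wrist_force: [-0.7, 0.4, -0.1]
gripper_width: 0.745
time_s: 7.3
tcp_pos: [0.3674, -0.2078, 0.0772]
ee_rot: [[-0.189, -0.982, -0.001], [-0.982, 0.189, 0.0], [0.0, 0.001, -1.0]]
wrist_force: [-0.5, 0.2, 0.1]
gripper_width: 0.296
```

```bash
python3 -m inch '[{"hand":1,"slide":[0,0,1],"yaw":0},{"hand":1,"slide":[0,0,3],"yaw":0},{"hand":1,"slide":[0,0,6],"yaw":0},{"hand":1,"slide":[0,0,10],"yaw":0},{"hand":1,"slide":[0,0,14],"yaw":0},{"hand":1,"slide":[0,0,16],"yaw":0},{"hand":1,"slide":[-1,0,16],"yaw":-0.15},{"hand":1,"slide":[-2,0,16],"yaw":-0.3},{"hand":1,"slide":[-3,0,16],"yaw":-0.45},{"hand":1,"slide":[-4,0,16],"yaw":-0.6}]'
python3 -m inch '[{"hand":1,"slide":[-0.5,0.5,0],"yaw":-0.15},{"hand":1,"slide":[-1,1,0],"yaw":-0.3},{"hand":1,"slide":[-1.6,1.3,0],"yaw":-0.45},{"hand":1,"slide":[-1.6,1.3,0],"yaw":-0.6},{"hand":1,"slide":[-1.6,1.3,-2],"yaw":-0.666},{"hand":1,"slide":[-1.6,1.3,-5],"yaw":-0.666},{"hand":1,"slide":[-1.6,1.3,-9],"yaw":-0.666},{"hand":1,"slide":[-1.6,1.3,-12],"yaw":-0.666},{"hand":1,"slide":[-1.6,1.3,-14.1],"yaw":-0.666},{"hand":1,"slide":[-1.6,1.3,-14.1],"yaw":-0.666}]'
python3 -m inch '[{"hand":1,"slide":[0,0,0],"yaw":0},{"hand":1,"slide":[0,0,0],"yaw":0}]'
cat > two.py <<'E'
import sys; from h import *
n=sys.argv[1]; x0,y0,x1,y1=map(int,sys.argv[2:6]); X0,Y0,X1,Y1=map(int,sys.argv[6:10])
a=capture("scene"); b=capture("side"); cv2.imwrite(f"pics/{n}_sc.png",a); cv2.imwrite(f"pics/{n}_sd.png",b)
def rs(i,w): return cv2.resize(i,(w,int(i.shape[0]*w/i.shape[1])),interpolation=cv2.INTER_CUBIC)
w=400; A=rs(a[y0:y1,x0:x1],w); B=rs(b[Y0:Y1,X0:X1],w); h=max(len(A),len(B))
o=np.zeros((h,2*w,3),np.uint8); o[:len(A),:w]=A; o[:len(B),w:]=B; cv2.imwrite(f"pics/{n}.png",o); s=sense(); print(s["time_s"],s["tcp_pos"].round(4),o.shape)
E
python3 two.py pre2 210 130 350 250 290 130 430 250
```

```text
time_s: 8.55
tcp_pos: [0.3271, -0.2077, 0.2376]
ee_rot: [[-0.714, -0.7, 0.0], [-0.7, 0.714, 0.0], [-0.0, -0.0, -1.0]]
wrist_force: [0.2, 0.2, -2.9]
gripper_width: 0.294
time_s: 9.8
tcp_pos: [0.311, -0.1947, 0.0956]
ee_rot: [[-0.993, -0.114, -0.004], [-0.114, 0.993, 0.0], [0.004, 0.001, -1.0]]
wrist_force: [0.1, 0.3, -1.2]
gripper_width: 0.297
time_s: 10.05
tcp_pos: [0.3126, -0.1949, 0.0972]
ee_rot: [[-0.993, -0.115, 0.003], [-0.115, 0.993, -0.0], [-0.003, -0.001, -1.0]]
wrist_force: [0.7, -0.0, -1.4]
gripper_width: 0.297
10.15 [ 0.3124 -0.1949  0.097 ] (342, 800, 3)
```

View pics/pre2.png

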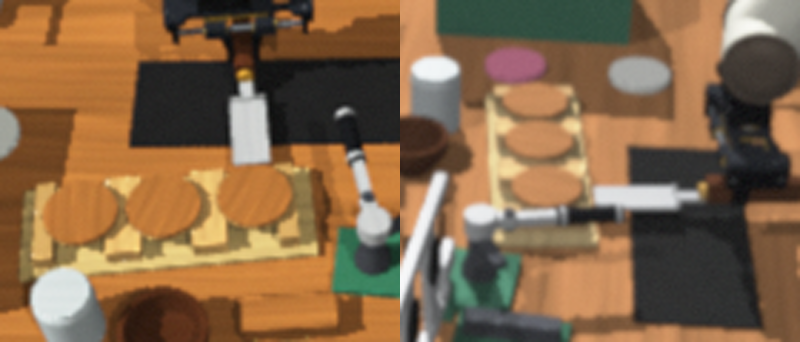

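Run:
```python
from h import *
np.set_printoptions(precision=4,suppress=True)
k=400/140
for n,x,y,z in [("tip",252,163,.027),("tipL",234,163.5,.027),("tipR",270,162,.027),("rear",248,95,.029),("disc2",256,194,.046),("disc1",164,205,.046),("disc0",80,211,.046),("b2R",225,200,.034)]:
    print(n,onz("scene",210+x/k,130+y/k,z))
for n,x,y,z in [("tip",594,196,.027),("disc2",546,186,.046)]: print(n,onz("side",290+(x-400)/k,130+y/k,z))
```

```text
tip [ 0.4915 -0.1739  0.027 ]
tipL [ 0.4925 -0.1965  0.027 ]
tipR [ 0.4898 -0.1512  0.027 ]
rear [ 0.382  -0.1849  0.029 ]
disc2 [ 0.5523 -0.1644  0.046 ]
disc1 [ 0.5693 -0.2748  0.046 ]
disc0 [ 0.5788 -0.3753  0.046 ]
b2R [ 0.5531 -0.2031  0.034 ]
tip [ 0.4902 -0.1797  0.027 ]
disc2 [ 0.5514 -0.1677  0.046 ]
```

```bash
python3 -m inch '[{"hand":1,"slide":[2,0.23,0],"yaw":0},{"hand":1,"slide":[4.5,0.52,0],"yaw":0},{"hand":1,"slide":[7,0.81,0],"yaw":0},{"hand":1,"slide":[9.3,1.08,0],"yaw":0},{"hand":1,"slide":[11.15,1.3,0],"yaw":0},{"hand":1,"slide":[11.15,1.3,0],"yaw":0},{"hand":1,"slide":[11.15,1.3,0],"yaw":0},{"hand":1,"slide":[11.15,1.3,0.4],"yaw":0},{"hand":1,"slide":[11.15,1.3,0.8],"yaw":0},{"hand":1,"slide":[11.15,1.3,1.2],"yaw":0}]'
python3 -m inch '[{"hand":1,"slide":[0,0,0.5],"yaw":0},{"hand":1,"slide":[0,0,1.2],"yaw":0},{"hand":1,"slide":[0,0,2],"yaw":0},{"hand":1,"slide":[0,0,2],"yaw":0},{"hand":1,"slide":[0,0,2],"yaw":0}]'
python3 two.py lift2 210 130 350 250 290 130 430 250
```

```text
time_s: 11.4
tcp_pos: [0.4231, -0.1819, 0.1087]
ee_rot: [[-0.993, -0.114, 0.0], [-0.114, 0.993, 0.0], [-0.0, -0.0, -1.0]]
wrist_force: [0.2, 0.1, -2.1]
gripper_width: 0.297
time_s: 12.02
tcp_pos: [0.4233, -0.1818, 0.1282]
ee_rot: [[-0.993, -0.114, -0.0], [-0.114, 0.993, 0.0], [0.0, 0.0, -1.0]]
wrist_force: [0.6, 0.3, -1.0]
gripper_width: 0.296
12.125 [ 0.4232 -0.1818  0.128 ] (342, 800, 3)
```

View pics/lift2.png

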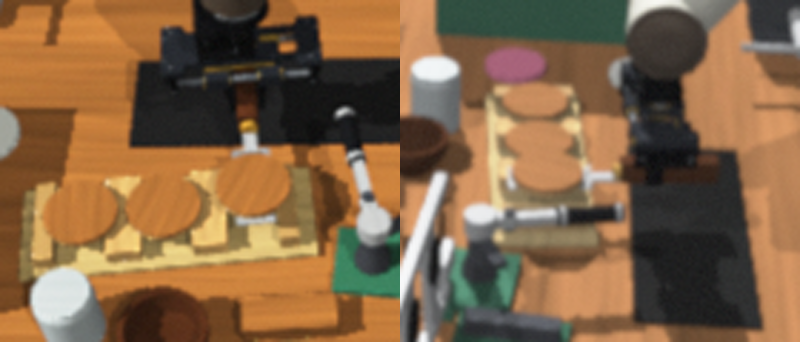

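```bash
python3 - <<'E'
from h import *
np.set_printoptions(precision=4,suppress=True)
k=400/140
t=np.array([.4233,-.1818]);e=np.array([.9935,.114]);n=np.array([-.114,.9935])
for nm,p in [("sc",onz("scene",210+254/k,130+185/k,.070)),("sd",onz("side",290+148/k,130+173/k,.070))]:
    d=p[:2]-t-.13*e; print(nm,p,"along",d@e,"lat",d@n)
E
python3 -m inch '[{"hand":1,"slide":[0,0,1],"yaw":0},{"hand":1,"slide":[0,0,3],"yaw":0},{"hand":1,"slide":[0,0,5],"yaw":0},{"hand":1,"slide":[0,0,7],"yaw":0},{"hand":1,"slide":[0,0,9],"yaw":0},{"hand":1,"slide":[0,0,11],"yaw":0},{"hand":1,"slide":[0,1,11],"yaw":0},{"hand":1,"slide":[0.3,3,11],"yaw":-0.02},{"hand":1,"slide":[0.6,6,11],"yaw":-0.05},{"hand":1,"slide":[0.9,9,11],"yaw":-0.08}]'
python3 -m inch '[{"hand":1,"slide":[0.3,3,0],"yaw":-0.02},{"hand":1,"slide":[0.6,6,0],"yaw":-0.04},{"hand":1,"slide":[0.9,9,0],"yaw":-0.06},{"hand":1,"slide":[1.2,12,0],"yaw":-0.08},{"hand":1,"slide":[1.5,15,0],"yaw":-0.1},{"hand":1,"slide":[1.8,18,0],"yaw":-0.11},{"hand":1,"slide":[2.1,21,0],"yaw":-0.117},{"hand":1,"slide":[2.1,22.5,0],"yaw":-0.117},{"hand":1,"slide":[2.1,23,0],"yaw":-0.117},{"hand":1,"slide":[2.1,23,0],"yaw":-0.117}]'
```

```text
sc [ 0.5559 -0.165   0.07  ] along 0.003641042637766088 lat 0.0015464747268185018
sd [ 0.5495 -0.1615  0.07  ] along -0.0022679331374262472 lat 0.00581695274272633
time_s: 13.38
tcp_pos: [0.4317, -0.0906, 0.2373]
ee_rot: [[-0.999, -0.033, -0.002], [-0.033, 0.999, 0.0], [0.002, 0.0, -1.0]]
wrist_force: [0.4, -0.5, -2.0]
gripper_width: 0.294
time_s: 14.62
tcp_pos: [0.453, 0.1379, 0.2379]
ee_rot: [[-0.997, 0.082, -0.001], [0.082, 0.997, -0.0], [0.001, -0.001, -1.0]]
wrist_force: [0.1, 0.8, -2.4]
gripper_width: 0.295
```

```bash
python3 -m inch '[{"hand":1,"slide":[0,0,-1],"yaw":0},{"hand":1,"slide":[0,0,-3],"yaw":0},{"hand":1,"slide":[0,0,-6],"yaw":0},{"hand":1,"slide":[0,0,-9],"yaw":0},{"hand":1,"slide":[0,0,-11],"yaw":0},{"hand":1,"slide":[0,0,-12],"yaw":0},{"hand":1,"slide":[0,0,-12.6],"yaw":0},{"hand":1,"slide":[0,0,-13.1],"yaw":0},{"hand":1,"slide":[0,0,-13.5],"yaw":0},{"hand":1,"slide":[0,0,-14.1],"yaw":0}]'
python3 -m inch '[{"hand":1,"slide":[0,0,0],"yaw":0},{"hand":1,"slide":[0,0,0],"yaw":0},{"hand":1,"slide":[-1,0.08,0],"yaw":0},{"hand":1,"slide":[-3,0.25,0],"yaw":0},{"hand":1,"slide":[-5.5,0.45,0],"yaw":0},{"hand":1,"slide":[-8,0.66,0],"yaw":0},{"hand":1,"slide":[-10.6,0.88,0],"yaw":0},{"hand":1,"slide":[-11,0.9,0],"yaw":0},{"hand":1,"slide":[-11,0.9,5],"yaw":0},{"hand":1,"slide":[-11,0.9,10],"yaw":0}]'
python3 two.py put1 330 130 490 260 300 220 430 340
```

```text
time_s: 15.88
tcp_pos: [0.4538, 0.1385, 0.0975]
ee_rot: [[-0.997, 0.082, 0.002], [0.082, 0.997, 0.001], [-0.001, 0.001, -1.0]]
wrist_force: [0.1, -0.4, -0.4]
gripper_width: 0.297
time_s: 17.12
tcp_pos: [0.3435, 0.1472, 0.1985]
ee_rot: [[-0.997, 0.082, -0.0], [0.082, 0.997, -0.001], [0.0, -0.001, -1.0]]
wrist_force: [1.5, 1.6, -2.0]
gripper_width: 0.294
17.225 [0.3461 0.1495 0.2023] (369, 800, 3)
```

View pics/put1.png

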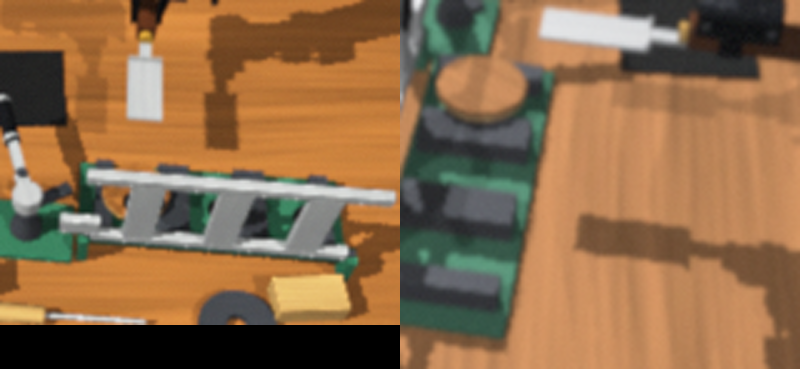

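Run:
```python
from h import *
np.set_printoptions(precision=4,suppress=True)
k=400/130
c=np.array([.592,.232]);ex=np.array([.9966,-.0823]);ey=np.array([.0823,.9966])
print("disc",onz("side",300+82/k,220+87/k,.046))
a=np.linspace(0,2*np.pi,90)
def pr(x,y,z):
    w=c+ex*x+ey*y; q=proj("side",[*w,z]); return np.array([400+(q[0]-300)*k,(q[1]-220)*k])
pts=np.array([pr(.045*np.cos(t),-.104+.045*np.sin(t),.046) for t in a]); print("expected ellipse",pts.min(0),pts.max(0))
for y in (-.073,-.031,.031,.073,.135,.180): print("front batten/bed",y,pr(-.055,y,.034),pr(-.065,y,.01))
```

```text
disc [0.5811 0.1301 0.046 ]
expected ellipse [435.2677  57.406 ] [524.2667 115.4509]
front batten/bed -0.073 [529.1791 121.5632] [538.1027 140.7904]
front batten/bed -0.031 [523.4787 150.0679] [532.6535 169.4986]
front batten/bed 0.031 [514.5666 194.6328] [524.1382 214.3601]
front batten/bed 0.073 [508.1639 226.6496] [518.0237 246.5737]
front batten/bed 0.135 [498.1186 276.8807] [508.4357 297.0866]
front batten/bed 0.18 [490.3434 315.7604] [501.0188 336.1615]
```

```bash
python3 -m inch '[{"hand":1,"slide":[2,-3,2],"yaw":0},{"hand":1,"slide":[4,-8,4],"yaw":0.03},{"hand":1,"slide":[5.5,-13,4],"yaw":0.06},{"hand":1,"slide":[6,-18,4],"yaw":0.09},{"hand":1,"slide":[6,-23,4],"yaw":0.12},{"hand":1,"slide":[5,-28,4],"yaw":0.15},{"hand":1,"slide":[3,-33,4],"yaw":0.18},{"hand":1,"slide":[1,-38,4],"yaw":0.195},{"hand":1,"slide":[-0.8,-42,4],"yaw":0.195},{"hand":1,"slide":[-1.8,-44.7,4],"yaw":0.195}]'
python3 -m inch '[{"hand":1,"slide":[0,0,-4],"yaw":0},{"hand":1,"slide":[0,0,-8],"yaw":0},{"hand":1,"slide":[0,0,-12],"yaw":0},{"hand":1,"slide":[0,0,-14.1],"yaw":0},{"hand":1,"slide":[0,0,-14.1],"yaw":0},{"hand":1,"slide":[0,0,-14.1],"yaw":0},{"hand":1,"slide":[0,0,-14.1],"yaw":0}]'
```

```text
time_s: 18.48
tcp_pos: [0.3241, -0.3014, 0.2364]
ee_rot: [[-0.994, -0.11, -0.001], [-0.11, 0.994, 0.001], [0.001, 0.001, -1.0]]
wrist_force: [0.3, 0.1, -1.5]
gripper_width: 0.298
time_s: 19.35
tcp_pos: [0.3261, -0.3001, 0.0972]
ee_rot: [[-0.994, -0.113, 0.002], [-0.113, 0.994, -0.001], [-0.002, -0.001, -1.0]]
wrist_force: [-0.2, -0.7, -1.1]
gripper_width: 0.296
```

```bash
python3 -m inch '[{"hand":1,"slide":[2,0.23,0],"yaw":0},{"hand":1,"slide":[4.5,0.52,0],"yaw":0},{"hand":1,"slide":[7,0.81,0],"yaw":0},{"hand":1,"slide":[9.3,1.08,0],"yaw":0},{"hand":1,"slide":[11.25,1.3,0],"yaw":0},{"hand":1,"slide":[11.25,1.3,0],"yaw":0},{"hand":1,"slide":[11.25,1.3,0],"yaw":0},{"hand":1,"slide":[11.25,1.3,0.4],"yaw":0},{"hand":1,"slide":[11.25,1.3,0.8],"yaw":0},{"hand":1,"slide":[11.25,1.3,1.2],"yaw":0}]'
python3 -m inch '[{"hand":1,"slide":[0,0,0.8],"yaw":0},{"hand":1,"slide":[0,0,2.3],"yaw":0},{"hand":1,"slide":[0,0,4.3],"yaw":0},{"hand":1,"slide":[0,0,6.3],"yaw":0},{"hand":1,"slide":[0,0,8.3],"yaw":0},{"hand":1,"slide":[0,0,10.3],"yaw":0},{"hand":1,"slide":[0,0,12],"yaw":0},{"hand":1,"slide":[0,0,12.9],"yaw":0},{"hand":1,"slide":[0,0,12.9],"yaw":0}]'
python3 two.py lift1 210 130 350 250 290 130 430 250
python3 -m inch '[{"hand":1,"slide":[0,1,0],"yaw":0},{"hand":1,"slide":[0.1,3,0],"yaw":-0.01},{"hand":1,"slide":[0.3,6,0],"yaw":-0.02},{"hand":1,"slide":[0.5,9.5,0],"yaw":-0.04},{"hand":1,"slide":[0.7,13,0],"yaw":-0.06},{"hand":1,"slide":[0.9,16.5,0],"yaw":-0.08},{"hand":1,"slide":[1.1,20,0],"yaw":-0.1},{"hand":1,"slide":[1.3,23.5,0],"yaw":-0.12},{"hand":1,"slide":[1.5,27,0],"yaw":-0.14},{"hand":1,"slide":[1.7,30.5,0],"yaw":-0.15}]'
python3 -m inch '[{"hand":1,"slide":[0.2,3.5,0],"yaw":-0.01},{"hand":1,"slide":[0.4,7,0],"yaw":-0.02},{"hand":1,"slide":[0.6,10.5,0],"yaw":-0.03},{"hand":1,"slide":[0.7,14,0],"yaw":-0.046},{"hand":1,"slide":[0.7,17,0],"yaw":-0.046},{"hand":1,"slide":[0.7,19.5,0],"yaw":-0.046},{"hand":1,"slide":[0.7,21.5,0],"yaw":-0.046},{"hand":1,"slide":[0.7,22.5,0],"yaw":-0.046},{"hand":1,"slide":[0.7,22.7,0],"yaw":-0.046},{"hand":1,"slide":[0.7,22.7,0],"yaw":-0.046}]'
```

```text
time_s: 20.6
tcp_pos: [0.4375, -0.2869, 0.1086]
ee_rot: [[-0.994, -0.112, -0.0], [-0.112, 0.994, 0.0], [0.0, 0.0, -1.0]]
wrist_force: [-0.6, -0.7, -2.6]
gripper_width: 0.296
time_s: 21.72
tcp_pos: [0.438, -0.2868, 0.2381]
ee_rot: [[-0.994, -0.112, 0.002], [-0.112, 0.994, -0.0], [-0.002, -0.001, -1.0]]
wrist_force: [-0.6, 0.4, -1.8]
gripper_width: 0.3
21.825 [ 0.4375 -0.2866  0.2368] (342, 800, 3)
time_s: 23.08
tcp_pos: [0.4543, 0.0197, 0.2368]
ee_rot: [[-0.999, 0.037, -0.001], [0.037, 0.999, -0.0], [0.001, -0.0, -1.0]]
wrist_force: [0.2, -0.2, -2.0]
gripper_width: 0.295
time_s: 24.32
tcp_pos: [0.4618, 0.2447, 0.2371]
ee_rot: [[-0.997, 0.084, -0.0], [0.084, 0.997, -0.0], [0.0, -0.0, -1.0]]
wrist_force: [-0.5, 0.1, -1.8]
gripper_width: 0.298
```

View pics/lift1.png

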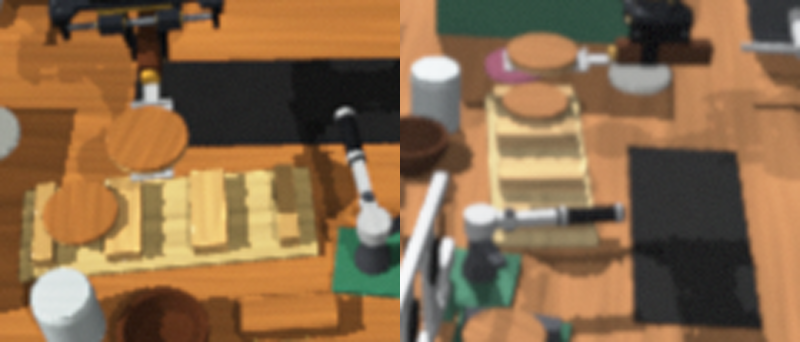

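Run:
```python
from h import *
np.set_printoptions(precision=4,suppress=True)
k=400/140; zb=.2375-.0702
t=np.array([.4378,-.2867]);e=np.array([.994,.112]);n=np.array([-.112,.994])
for nm,x,y,z in [("disc",146.5,138,zb+.012),("discL",105,138,zb+.012),("discR",188,138,zb+.012),("tip",153,177,zb),("lip",152,102,zb+.005)]:
    p=onz("scene",210+x/k,130+y/k,z); d=p[:2]-t-.13*e; print(nm,"along",d@e,"lat",d@n)
p=onz("side",290+143/k,130+53/k,zb+.012);d=p[:2]-t-.13*e; print("side along",d@e,"lat",d@n)
```

```text
disc along 0.003066635942753252 lat -0.004123795705043214
discL along -0.001810644564428044 lat -0.04992385449256091
discR along 0.007936553406143238 lat 0.04160712048589796
tip along 0.048302494186899955 lat 0.0009901265525571628
lip along -0.05393451075477623 lat 0.0013237178793073542
side along -0.0010653738901296667 lat 0.0022436097597352983
```

```bash
python3 -m inch '[{"hand":1,"slide":[0,0.1,-1],"yaw":0},{"hand":1,"slide":[0,0.15,-3],"yaw":0},{"hand":1,"slide":[0,0.15,-6],"yaw":0},{"hand":1,"slide":[0,0.15,-9],"yaw":0},{"hand":1,"slide":[0,0.15,-11],"yaw":0},{"hand":1,"slide":[0,0.15,-12],"yaw":0},{"hand":1,"slide":[0,0.15,-12.6],"yaw":0},{"hand":1,"slide":[0,0.15,-13.1],"yaw":0},{"hand":1,"slide":[0,0.15,-13.5],"yaw":0},{"hand":1,"slide":[0,0.15,-14],"yaw":0}]'
python3 -m inch '[{"hand":1,"slide":[0,0,0],"yaw":0},{"hand":1,"slide":[0,0,0],"yaw":0},{"hand":1,"slide":[-1,0.08,0],"yaw":0},{"hand":1,"slide":[-3,0.25,0],"yaw":0},{"hand":1,"slide":[-5.5,0.45,0],"yaw":0},{"hand":1,"slide":[-8,0.66,0],"yaw":0},{"hand":1,"slide":[-10.6,0.88,0],"yaw":0},{"hand":1,"slide":[-11,0.9,0],"yaw":0},{"hand":1,"slide":[-11,0.9,5],"yaw":0},{"hand":1,"slide":[-11,0.9,10],"yaw":0}]'
python3 -m inch '[{"hand":1,"slide":[0,0,2],"yaw":0},{"hand":1,"slide":[0,0,4],"yaw":0},{"hand":1,"slide":[0,0,4],"yaw":0}]'
python3 two.py put2 330 130 490 260 300 220 430 340
```

```text
time_s: 25.58
tcp_pos: [0.4623, 0.2471, 0.0976]
ee_rot: [[-0.997, 0.083, 0.001], [0.083, 0.997, 0.001], [-0.001, 0.001, -1.0]]
wrist_force: [-0.7, 0.2, -1.5]
gripper_width: 0.298
time_s: 26.82
tcp_pos: [0.352, 0.2557, 0.1984]
ee_rot: [[-0.997, 0.083, -0.0], [0.083, 0.997, -0.001], [0.0, -0.001, -1.0]]
wrist_force: [1.0, 1.1, -1.5]
gripper_width: 0.301
time_s: 27.2
tcp_pos: [0.3526, 0.2563, 0.2387]
ee_rot: [[-0.997, 0.083, 0.003], [0.083, 0.997, 0.004], [-0.002, 0.004, -1.0]]
wrist_force: [-0.2, -0.4, -3.1]
gripper_width: 0.296
27.3 [0.3517 0.2553 0.2367] (369, 800, 3)
```

```bash
python3 - <<'E'
from h import *
np.set_printoptions(precision=4,suppress=True)
im=cv2.imread("pics/put2_sd.png"); hsv=cv2.cvtColor(im,cv2.COLOR_BGR2HSV)
m=cv2.inRange(hsv,(5,70,60),(20,255,255))
m=cv2.morphologyEx(m,cv2.MORPH_OPEN,np.ones((3,3)))
n,l,st,ce=cv2.connectedComponentsWithStats(m,connectivity=4)
for i in range(1,n):
    if 150<st[i][4]<3000: print(st[i],ce[i],onz("side",*ce[i],.042))
E
python3 -m inch '[{"hand":1,"slide":[1,-4,0],"yaw":0},{"hand":1,"slide":[3,-9.5,0],"yaw":0.02},{"hand":1,"slide":[5,-15,0],"yaw":0.04},{"hand":1,"slide":[6,-20.5,0],"yaw":0.06},{"hand":1,"slide":[6,-26,0],"yaw":0.08},{"hand":1,"slide":[6,-31.5,0],"yaw":0.1},{"hand":1,"slide":[5,-37,0],"yaw":0.13},{"hand":1,"slide":[3,-42.5,0],"yaw":0.15},{"hand":1,"slide":[1,-48,0],"yaw":0.17},{"hand":1,"slide":[0,-53.5,0],"yaw":0.195}]'
python3 -m inch '[{"hand":1,"slide":[-1,-5,0],"yaw":0},{"hand":1,"slide":[-1.5,-10,0],"yaw":0},{"hand":1,"slide":[-1.55,-12.3,0],"yaw":0},{"hand":1,"slide":[-1.55,-12.3,-5],"yaw":0},{"hand":1,"slide":[-1.55,-12.3,-9],"yaw":0},{"hand":1,"slide":[-1.55,-12.3,-12.5],"yaw":0},{"hand":1,"slide":[-1.55,-12.3,-14],"yaw":0},{"hand":1,"slide":[-1.55,-12.3,-14],"yaw":0},{"hand":1,"slide":[-1.55,-12.3,-14],"yaw":0},{"hand":1,"slide":[-1.55,-12.3,-14],"yaw":0}]'
```

```text
[285 243  24  76 506] [295.6028 279.9526] [0.6598 0.2741 0.042 ]
time_s: 28.55
tcp_pos: [0.3502, -0.2808, 0.236]
ee_rot: [[-0.994, -0.112, -0.002], [-0.112, 0.994, 0.001], [0.002, 0.001, -1.0]]
wrist_force: [1.8, 0.5, -1.9]
gripper_width: 0.294
time_s: 29.8
tcp_pos: [0.3371, -0.4027, 0.0986]
ee_rot: [[-0.994, -0.112, 0.002], [-0.112, 0.994, -0.002], [-0.002, -0.002, -1.0]]
wrist_force: [-0.4, -0.9, -1.7]
gripper_width: 0.295
```

```bash
python3 -m inch '[{"hand":1,"slide":[2,0.23,0],"yaw":0},{"hand":1,"slide":[4.5,0.52,0],"yaw":0},{"hand":1,"slide":[7,0.81,0],"yaw":0},{"hand":1,"slide":[9.3,1.08,0],"yaw":0},{"hand":1,"slide":[11.25,1.26,0],"yaw":0},{"hand":1,"slide":[11.25,1.26,0],"yaw":0},{"hand":1,"slide":[11.25,1.26,0],"yaw":0},{"hand":1,"slide":[11.25,1.26,0.4],"yaw":0},{"hand":1,"slide":[11.25,1.26,0.8],"yaw":0},{"hand":1,"slide":[11.25,1.26,1.2],"yaw":0}]'
python3 -m inch '[{"hand":1,"slide":[0,0,0.8],"yaw":0},{"hand":1,"slide":[0,0,2.3],"yaw":0},{"hand":1,"slide":[0,0,4.3],"yaw":0},{"hand":1,"slide":[0,0,6.3],"yaw":0},{"hand":1,"slide":[0,0,8.3],"yaw":0},{"hand":1,"slide":[0,0,10.3],"yaw":0},{"hand":1,"slide":[0,0,12],"yaw":0},{"hand":1,"slide":[0,0,12.7],"yaw":0},{"hand":1,"slide":[0,0,12.7],"yaw":0}]'
python3 - <<'E'
from h import *
a=capture("scene");b=capture("side");s=sense();print(s["tcp_pos"])
A=cv2.resize(a[110:210,190:320],(520,400),interpolation=cv2.INTER_CUBIC); B=cv2.resize(b[230:330,320:390] if 0 else b[225:325,300:370],(280,400),interpolation=cv2.INTER_CUBIC)
cv2.imwrite("pics/lift0.png",np.hstack([A,B]))
E
```

```text
time_s: 31.05
tcp_pos: [0.4485, -0.3898, 0.1097]
ee_rot: [[-0.994, -0.111, -0.0], [-0.111, 0.994, 0.0], [0.0, 0.0, -1.0]]
wrist_force: [0.1, -1.4, -2.0]
gripper_width: 0.295
time_s: 32.17
tcp_pos: [0.4489, -0.3897, 0.237]
ee_rot: [[-0.994, -0.111, 0.001], [-0.111, 0.994, -0.0], [-0.001, -0.001, -1.0]]
wrist_force: [-0.5, -0.1, -2.8]
gripper_width: 0.296
[ 0.44852275 -0.38942143  0.23561651]
```

View pics/lift0.png

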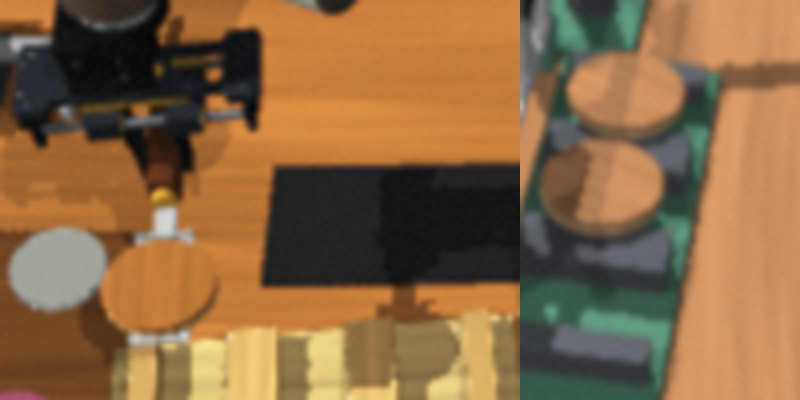

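```bash
python3 - <<'E'
from h import *
np.set_printoptions(precision=1,suppress=True)
c=np.array([.592,.232]);ex=np.array([.9966,-.0823]);ey=np.array([.0823,.9966]);a=np.linspace(0,2*np.pi,90)
def pr(x,y,z):
    q=proj("side",[*(c+ex*x+ey*y),z]); return np.array([520+(q[0]-300)*4,(q[1]-225)*4])
for y0 in (-.104,0):
    P=np.array([pr(.045*np.cos(t),y0+.045*np.sin(t),.046) for t in a]);Q=np.array([pr(.045*np.cos(t),y0+.045*np.sin(t),.034) for t in a])
    print(P.min(0),P.max(0),"bottom incl side",Q.max(0))
    print("batten front corners",pr(-.055,y0+.031,.034),pr(-.055,y0+.073,.034),"px/mm",pr(.01,y0,.046)-pr(0,y0,.046),pr(0,y0+.01,.046)-pr(0,y0,.046))
print(pr(-.065,-.18,.01),pr(-.065,.1,.01))
E
python3 -m inch '[{"hand":1,"slide":[0,1,0],"yaw":0},{"hand":1,"slide":[0.1,3,0],"yaw":-0.01},{"hand":1,"slide":[0.2,6,0],"yaw":-0.02},{"hand":1,"slide":[0.3,9.5,0],"yaw":-0.04},{"hand":1,"slide":[0.4,13,0],"yaw":-0.06},{"hand":1,"slide":[0.5,16.5,0],"yaw":-0.08},{"hand":1,"slide":[0.6,20,0],"yaw":-0.1},{"hand":1,"slide":[0.7,23.5,0],"yaw":-0.12},{"hand":1,"slide":[0.8,27,0],"yaw":-0.14},{"hand":1,"slide":[0.9,30.5,0],"yaw":-0.15}]'
python3 -m inch '[{"hand":1,"slide":[0.1,3.5,0],"yaw":-0.01},{"hand":1,"slide":[0.2,7,0],"yaw":-0.02},{"hand":1,"slide":[0.3,10.5,0],"yaw":-0.03},{"hand":1,"slide":[0.4,14,0],"yaw":-0.045},{"hand":1,"slide":[0.5,17.5,0],"yaw":-0.045},{"hand":1,"slide":[0.6,21,0],"yaw":-0.045},{"hand":1,"slide":[0.7,24.5,0],"yaw":-0.045},{"hand":1,"slide":[0.8,28,0],"yaw":-0.045},{"hand":1,"slide":[0.9,31.5,0],"yaw":-0.045},{"hand":1,"slide":[1,35,0],"yaw":-0.045}]'
python3 -m inch '[{"hand":1,"slide":[0.1,3.5,0],"yaw":0},{"hand":1,"slide":[0.2,6,0],"yaw":0},{"hand":1,"slide":[0.2,7.5,0],"yaw":0},{"hand":1,"slide":[0.2,8.1,0],"yaw":0},{"hand":1,"slide":[0.2,8.1,0],"yaw":0},{"hand":1,"slide":[0.2,8.1,0],"yaw":0}]'
```

```text
[565.8  54.6] [681.5 130.1] bottom incl side [681. 142.]
batten front corners [687.9 138. ] [680.5 175.1] px/mm [-12.7  -1.5] [-2.   8.3]
[540.  140.9] [662.5 225.4] bottom incl side [662.  237.5]
batten front corners [668.9 233. ] [660.6 274.6] px/mm [-13.4  -1.7] [-2.3  9.3]
[716.2  75.1] [668.1 328.6]
time_s: 33.52
tcp_pos: [0.4573, -0.0832, 0.2359]
ee_rot: [[-0.999, 0.038, -0.001], [0.038, 0.999, 0.0], [0.001, 0.0, -1.0]]
wrist_force: [-0.0, 1.0, -2.6]
gripper_width: 0.299
time_s: 34.78
tcp_pos: [0.4671, 0.2665, 0.2358]
ee_rot: [[-0.997, 0.083, -0.001], [0.083, 0.997, -0.001], [0.001, -0.001, -1.0]]
wrist_force: [0.8, 0.2, -1.6]
gripper_width: 0.301
time_s: 35.52
tcp_pos: [0.4699, 0.3454, 0.2363]
ee_rot: [[-0.996, 0.084, -0.0], [0.084, 0.996, -0.0], [0.0, -0.0, -1.0]]
wrist_force: [-0.1, -0.3, -1.8]
gripper_width: 0.295
```

```bash
python3 -m inch '[{"hand":1,"slide":[0.05,0,-1],"yaw":0},{"hand":1,"slide":[0.05,0,-3],"yaw":0},{"hand":1,"slide":[0.05,0,-6],"yaw":0},{"hand":1,"slide":[0.05,0,-9],"yaw":0},{"hand":1,"slide":[0.05,0,-11],"yaw":0},{"hand":1,"slide":[0.05,0,-12],"yaw":0},{"hand":1,"slide":[0.05,0,-12.6],"yaw":0},{"hand":1,"slide":[0.05,0,-13.1],"yaw":0},{"hand":1,"slide":[0.05,0,-13.5],"yaw":0},{"hand":1,"slide":[0.05,0,-13.9],"yaw":0}]'
python3 -m inch '[{"hand":1,"slide":[0,0,0],"yaw":0},{"hand":1,"slide":[0,0,0],"yaw":0},{"hand":1,"slide":[-1,0.08,0],"yaw":0},{"hand":1,"slide":[-3,0.25,0],"yaw":0},{"hand":1,"slide":[-5.5,0.45,0],"yaw":0},{"hand":1,"slide":[-8,0.66,0],"yaw":0},{"hand":1,"slide":[-10.6,0.88,0],"yaw":0},{"hand":1,"slide":[-11,0.9,0],"yaw":0},{"hand":1,"slide":[-11,0.9,5],"yaw":0},{"hand":1,"slide":[-11,0.9,10],"yaw":0}]'
python3 -m inch '[{"hand":1,"slide":[0,0,2],"yaw":0},{"hand":1,"slide":[0,0,4],"yaw":0},{"hand":1,"slide":[0,0,4],"yaw":0}]'
```

```text
time_s: 36.78
tcp_pos: [0.4707, 0.3466, 0.0976]
ee_rot: [[-0.997, 0.083, 0.001], [0.083, 0.997, 0.001], [-0.001, 0.001, -1.0]]
wrist_force: [0.2, 0.1, -1.4]
gripper_width: 0.299
time_s: 38.02
tcp_pos: [0.3604, 0.3552, 0.1983]
ee_rot: [[-0.997, 0.083, -0.0], [0.083, 0.997, -0.001], [0.0, -0.001, -1.0]]
wrist_force: [-0.0, 0.7, -1.9]
gripper_width: 0.293
time_s: 38.4
tcp_pos: [0.361, 0.3559, 0.2389]
ee_rot: [[-0.997, 0.083, 0.002], [0.083, 0.997, 0.004], [-0.002, 0.004, -1.0]]
wrist_force: [0.5, 0.2, -2.2]
gripper_width: 0.293
```

Run:
```python
from h import *
np.set_printoptions(precision=1,suppress=True)
im=capture("side"); cv2.imwrite("pics/all_sd.png",im)
c=np.array([.592,.232]);ex=np.array([.9966,-.0823]);ey=np.array([.0823,.9966]);a=np.linspace(0,2*np.pi,180)
pr=lambda x,y,z:proj("side",[*(c+ex*x+ey*y),z])
hsv=cv2.cvtColor(im,cv2.COLOR_BGR2HSV); m=cv2.inRange(hsv,(4,60,30),(22,255,255))
for y0 in (-.104,0,.104):
    E=np.array([pr(.045*np.cos(t),y0+.045*np.sin(t),z) for t in a for z in (.034,.046)]).astype(np.float32)
    H=cv2.convexHull(E); exp=np.zeros_like(m); cv2.fillConvexPoly(exp,H.astype(int),255)
    R=np.array([pr(x,y0+y,.046) for x,y in [(-.057,-.052),(-.057,.052),(.056,.052),(.056,-.052)]]); roi=np.zeros_like(m); cv2.fillConvexPoly(roi,R.astype(int),255); roi|=cv2.dilate(exp,np.ones((3,3)))
    g=m&roi
    f=lambda k:(np.argwhere(k>0).mean(0)[::-1],(k>0).sum())
    print(f(exp),f(g),"bbox",cv2.boundingRect(exp),cv2.boundingRect(g))
```

```text
(array([325.4, 249. ]), np.int64(563)) (array([326.1, 248.2]), np.int64(623)) bbox (311, 238, 30, 23) (305, 237, 42, 25)
(array([319.8, 271.8]), np.int64(646)) (array([318.9, 271.1]), np.int64(702)) bbox (305, 260, 31, 25) (298, 256, 38, 30)
(array([313.4, 297.4]), np.int64(766)) (array([312.7, 296.1]), np.int64(786)) bbox (297, 284, 34, 28) (290, 280, 42, 31)
```

```bash
python3 -m inch '[{"hand":1,"slide":[1,-4,0],"yaw":0.1},{"hand":1,"slide":[3,-9,0],"yaw":0.25},{"hand":1,"slide":[5,-15,0],"yaw":0.4},{"hand":1,"slide":[6,-20.5,0],"yaw":0.55},{"hand":1,"slide":[6,-26,0],"yaw":0.7},{"hand":1,"slide":[6,-31.5,0],"yaw":0.85},{"hand":1,"slide":[5.5,-37,0],"yaw":1.0},{"hand":1,"slide":[4,-42.5,0],"yaw":1.15},{"hand":1,"slide":[2.5,-48,0],"yaw":1.3},{"hand":1,"slide":[1.2,-53,0],"yaw":1.46}]'
python3 -m inch '[{"hand":1,"slide":[-0.5,-3.3,0],"yaw":0},{"hand":1,"slide":[-0.5,-3.3,-4],"yaw":0},{"hand":1,"slide":[-0.5,-3.3,-8],"yaw":0},{"hand":1,"slide":[-0.5,-3.3,-11],"yaw":0},{"hand":1,"slide":[-0.5,-3.3,-13.5],"yaw":0},{"hand":1,"slide":[-0.5,-3.3,-15],"yaw":0},{"hand":1,"slide":[-0.5,-3.3,-15.5],"yaw":0},{"hand":1,"slide":[-0.5,-3.3,-15.8],"yaw":0},{"hand":1,"slide":[-0.5,-3.3,-15.8],"yaw":0},{"hand":1,"slide":[-0.5,-3.3,-15.8],"yaw":0}]'
```

```text
time_s: 39.7
tcp_pos: [0.3729, -0.1705, 0.2362]
ee_rot: [[-0.207, -0.978, -0.002], [-0.978, 0.207, 0.0], [0.0, 0.002, -1.0]]
wrist_force: [1.1, 0.3, -1.3]
gripper_width: 0.298
time_s: 40.95
tcp_pos: [0.3696, -0.2019, 0.0797]
ee_rot: [[-0.211, -0.977, 0.001], [-0.977, 0.211, -0.0], [-0.0, -0.001, -1.0]]
wrist_force: [0.4, 0.4, -1.8]
gripper_width: 0.296
```

```bash
python3 -m inch '[{"hand":1,"slide":[0,0,-0.2],"yaw":0},{"hand":1,"slide":[0,0,-0.25],"yaw":0},{"hand":1,"slide":[0,0,-0.25],"yaw":0},{"hand":0.8,"slide":[0,0,-0.25],"yaw":0},{"hand":0.5,"slide":[0,0,-0.25],"yaw":0},{"hand":0.2,"slide":[0,0,-0.25],"yaw":0},{"hand":0,"slide":[0,0,-0.25],"yaw":0},{"hand":0,"slide":[0,0,-0.25],"yaw":0},{"hand":0,"slide":[0,0,-0.25],"yaw":0}]'
python3 -m inch '[{"hand":0,"slide":[0,0,1],"yaw":0},{"hand":0,"slide":[0,0,4],"yaw":0},{"hand":0,"slide":[0,0,8],"yaw":0},{"hand":0,"slide":[0,0,14],"yaw":0},{"hand":0,"slide":[0,0,20],"yaw":0},{"hand":0,"slide":[0,0,24],"yaw":0},{"hand":0,"slide":[0,0,24],"yaw":0}]'
```

```text
time_s: 42.08
tcp_pos: [0.3693, -0.2019, 0.0767]
ee_rot: [[-0.211, -0.977, -0.0], [-0.977, 0.211, -0.0], [0.0, 0.0, -1.0]]
wrist_force: [-0.1, 0.8, -0.0]
gripper_width: 0.778
time_s: 42.95
tcp_pos: [0.3703, -0.2021, 0.3209]
ee_rot: [[-0.211, -0.978, 0.009], [-0.978, 0.211, -0.002], [-0.0, -0.009, -1.0]]
wrist_force: [-0.9, -0.8, -1.9]
gripper_width: 0.999
```

```bash
python3 -m inch '[{"hand":1,"slide":[3.6,4.2,1],"yaw":-0.14},{"hand":1,"slide":[7.2,8.4,1],"yaw":-0.28},{"hand":1,"slide":[10.8,12.6,1],"yaw":-0.43},{"hand":1,"slide":[14.4,16.8,1],"yaw":-0.58},{"hand":1,"slide":[18,21,1],"yaw":-0.72},{"hand":1,"slide":[21.6,25.2,1],"yaw":-0.87},{"hand":1,"slide":[25.2,29.4,1],"yaw":-1.01},{"hand":1,"slide":[28.8,33.6,1],"yaw":-1.15},{"hand":1,"slide":[32.5,38,1],"yaw":-1.3},{"hand":1,"slide":[36.2,42.3,1],"yaw":-1.44}]'
python3 -m inch '[{"hand":1,"slide":[0,0,0],"yaw":0},{"hand":1,"slide":[0,0,0],"yaw":0},{"hand":1,"slide":[0,0,0],"yaw":0}]'
python3 - <<'E'
from h import *
a=capture("scene");b=capture("side")
A=cv2.resize(a[135:275,240:490],(800,448),interpolation=cv2.INTER_CUBIC); cv2.imwrite("pics/fr_sc.png",a);cv2.imwrite("pics/fr_sd.png",b)
B=cv2.resize(b[170:340,270:430],(565,600),interpolation=cv2.INTER_CUBIC); cv2.imwrite("pics/fr.png",B)
E
```

```text
time_s: 44.2
tcp_pos: [0.7318, 0.2224, 0.3254]
ee_rot: [[-0.996, 0.086, -0.002], [0.086, 0.996, -0.001], [0.002, -0.001, -1.0]]
wrist_force: [1.0, 1.1, 0.9]
gripper_width: 0.017
time_s: 44.58
tcp_pos: [0.7307, 0.22, 0.3277]
ee_rot: [[-0.997, 0.082, 0.001], [0.082, 0.997, 0.0], [-0.0, 0.0, -1.0]]
wrist_force: [-0.3, -0.6, -0.1]
gripper_width: 0.006
```

View pics/fr.png

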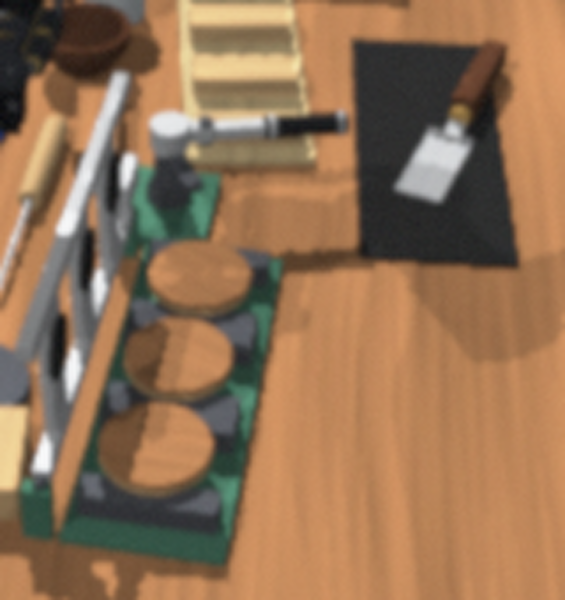

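All three discs sit centred on the press battens. The spatula seems to have turned a little on its mat, so I'll check whether it is still fully on it.

Run:
```python
from h import *
np.set_printoptions(precision=4,suppress=True)
k=565/160
for n,x,y,z in [("tipA",394,188,.007),("tipB",440,203,.007),("rearA",428,126,.008),("rearB",475,138,.008),("hrear top",491,44,.034),("hrearL",482,42,.034),("hrearR",504,48,.034),("hfront",463,105,.034),("mat",355,42,.004),("mat",365,258,.004),("mat",518,264,.004)]:
    print(n,onz("side",270+x/k,170+y/k,z))
a=cv2.imread("pics/fr_sc.png"); cv2.imwrite("pics/fr_scc.png",cv2.resize(a[140:200,250:370],(800,400),interpolation=cv2.INTER_CUBIC))
```

```text
tipA [ 0.4045 -0.0675  0.007 ]
tipB [ 0.3603 -0.0483  0.007 ]
rearA [ 0.368  -0.1751  0.008 ]
rearB [ 0.3207 -0.159   0.008 ]
hrear top [ 0.299  -0.2985  0.034 ]
hrearL [ 0.3085 -0.3015  0.034 ]
hrearR [ 0.2856 -0.2921  0.034 ]
hfront [ 0.3347 -0.1792  0.034 ]
mat [ 0.4431 -0.3333  0.004 ]
mat [0.4328 0.0389 0.004 ]
mat [0.2907 0.0329 0.004 ]
```

View pics/fr_scc.png

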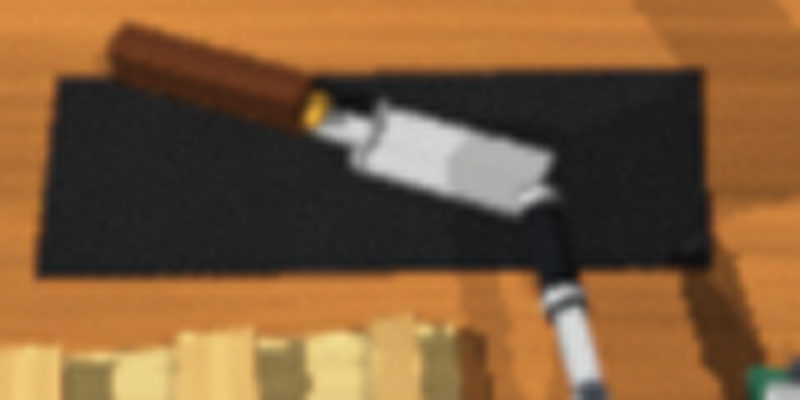

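The spatula was knocked: it now heads about 71° and the handle's rear overhangs the mat's robot-side edge. I'll pick it up and lay it back properly before touching the frame.

```bash
python3 - <<'E'
from h import *
np.set_printoptions(precision=4,suppress=True)
k=800/120
for n,x,y,z in [("tip",535,183,.007),("rear",368,137,.008),("hrear",118,45,.03),("hfrontTop",312,100,.034)]: print(n,onz("scene",250+x/k,140+y/k,z))
E
python3 -m inch '[{"hand":1,"slide":[-4,-4.4,0],"yaw":0.13},{"hand":1,"slide":[-8,-8.8,0],"yaw":0.26},{"hand":1,"slide":[-12,-13.2,0],"yaw":0.4},{"hand":0.8,"slide":[-16,-17.6,0],"yaw":0.53},{"hand":0.6,"slide":[-20,-22,0],"yaw":0.66},{"hand":0.4,"slide":[-24,-26.4,0],"yaw":0.79},{"hand":0.2,"slide":[-28,-30.8,0],"yaw":0.93},{"hand":0,"slide":[-32,-35.2,0],"yaw":1.06},{"hand":0,"slide":[-36,-39.6,0],"yaw":1.2},{"hand":0,"slide":[-39.5,-44,0],"yaw":1.32}]'
python3 -m inch '[{"hand":0,"slide":[0,0,0],"yaw":0},{"hand":0,"slide":[0,0,0],"yaw":0},{"hand":0,"slide":[0,0,0],"yaw":0},{"hand":0,"slide":[0,0,0],"yaw":0}]'
python3 snap.py wsp2
cat > hand.py <<'E'
import sys; from h import *; import pickle
n=sys.argv[1]; im=cv2.imread(f"pics/{n}.png"); P=pickle.load(open(f"{n}.pkl","rb"))
hsv=cv2.cvtColor(im,cv2.COLOR_BGR2HSV)
m=cv2.inRange(hsv,(0,110,50),(11,255,200)); m[250:]=0; m=cv2.morphologyEx(m,cv2.MORPH_OPEN,np.ones((3,3)))
N,l,st,ce=cv2.connectedComponentsWithStats(m)
for i in range(1,N):
    if st[i][4]>300:
        r=cv2.minAreaRect(np.argwhere(l==i)[:,::-1].astype(np.float32)); b=cv2.boxPoints(r)
        s=sorted(((np.linalg.norm(b[j]-b[j-1]),(b[j]+b[j-1])/2) for j in range(4)),key=lambda q:q[0])
        e=[onz(P,*q[1],.03)[:2] for q in s[:2]]; e.sort(key=lambda p:p[1]); d=e[1]-e[0]
        print(st[i],"mid",((e[0]+e[1])/2).round(4),"len",np.linalg.norm(d).round(4),"wid px",s[0][0].round(1),"deg",np.degrees(np.arctan2(d[1],d[0])).round(1),"grip",((e[0]+e[1])/2+.02*d/np.linalg.norm(d)).round(4))
E
python3 hand.py wsp; python3 hand.py wsp2
```

```text
tip [ 0.3836 -0.0593  0.007 ]
rear [ 0.3507 -0.1558  0.008 ]
hrear [ 0.3003 -0.3025  0.03  ]
hfrontTop [ 0.3455 -0.1866  0.034 ]
time_s: 45.92
tcp_pos: [0.3337, -0.22, 0.3278]
ee_rot: [[-0.323, -0.947, 0.003], [-0.947, 0.323, -0.001], [-0.0, -0.003, -1.0]]
wrist_force: [1.1, -0.7, -0.6]
gripper_width: 0.717
time_s: 46.42
tcp_pos: [0.3369, -0.2182, 0.3267]
ee_rot: [[-0.325, -0.946, -0.0], [-0.946, 0.325, 0.0], [0.0, 0.0, -1.0]]
wrist_force: [0.7, -0.3, -0.3]
gripper_width: 0.995
wsp2 46.425 [ 0.3369 -0.2182  0.3267] [ 0.7 -0.3 -0.3]
[ 313  101   22  100 2060] mid [ 0.3618 -0.2272] len 0.1209 wid px 21.0 deg 79.3 grip [ 0.3655 -0.2075]
[   0  147   56   82 3194] mid [ 0.7384 -0.2524] len 0.1101 wid px 55.0 deg 63.8 grip [ 0.7472 -0.2345]
[ 318   89   22   99 1983] mid [ 0.3166 -0.2476] len 0.1217 wid px 20.6 deg 70.4 grip [ 0.3233 -0.2287]
[   0  203   60   46 1226] mid [ 0.7373 -0.2733] len 0.0805 wid px 33.5 deg 105.8 grip [ 0.7318 -0.2541]
```

```bash
python3 -m inch '[{"hand":0,"slide":[-1.4,-1.05,-5],"yaw":-0.01},{"hand":0,"slide":[-1.4,-1.05,-10],"yaw":-0.01},{"hand":0,"slide":[-1.4,-1.05,-15],"yaw":-0.01},{"hand":0,"slide":[-1.4,-1.05,-20],"yaw":-0.01},{"hand":0,"slide":[-1.4,-1.05,-23],"yaw":-0.01},{"hand":0,"slide":[-1.4,-1.05,-24.9],"yaw":-0.01},{"hand":0,"slide":[-1.4,-1.05,-24.9],"yaw":-0.01},{"hand":0.5,"slide":[-1.4,-1.05,-24.9],"yaw":-0.01},{"hand":1,"slide":[-1.4,-1.05,-24.9],"yaw":-0.01},{"hand":1,"slide":[-1.4,-1.05,-24.9],"yaw":-0.01}]'
python3 -m inch '[{"hand":1,"slide":[0,0,0],"yaw":0},{"hand":1,"slide":[0,0,0],"yaw":0},{"hand":1,"slide":[0,0,0],"yaw":0},{"hand":1,"slide":[0,0,0],"yaw":0}]'
```

```text
time_s: 47.72
tcp_pos: [0.3227, -0.2294, 0.0785]
ee_rot: [[-0.336, -0.942, 0.002], [-0.942, 0.336, -0.0], [-0.0, -0.002, -1.0]]
wrist_force: [-0.6, -0.3, -0.4]
gripper_width: 0.74
time_s: 48.22
tcp_pos: [0.3224, -0.2294, 0.0778]
ee_rot: [[-0.336, -0.942, 0.0], [-0.942, 0.336, -0.0], [-0.0, -0.0, -1.0]]
wrist_force: [0.4, 0.3, 1.0]
gripper_width: 0.293
```

```bash
python3 -m inch '[{"hand":1,"slide":[0,0,1],"yaw":0},{"hand":1,"slide":[0,0,2.5],"yaw":0},{"hand":1,"slide":[2,1,2.5],"yaw":0.1},{"hand":1,"slide":[4,2,2.5],"yaw":0.2},{"hand":1,"slide":[4.9,2.9,2.5],"yaw":0.3},{"hand":1,"slide":[4.9,2.9,2.5],"yaw":0.3},{"hand":1,"slide":[4.9,2.9,1],"yaw":0.3},{"hand":1,"slide":[4.9,2.9,0.2],"yaw":0.3},{"hand":1,"slide":[4.9,2.9,0],"yaw":0.3},{"hand":1,"slide":[4.9,2.9,0],"yaw":0.3}]'
python3 -m inch '[{"hand":0.8,"slide":[0,0,0],"yaw":0},{"hand":0.5,"slide":[0,0,0],"yaw":0},{"hand":0.2,"slide":[0,0,0],"yaw":0},{"hand":0,"slide":[0,0,0],"yaw":0},{"hand":0,"slide":[0,0,0],"yaw":0},{"hand":0,"slide":[0,0,0],"yaw":0}]'
python3 -m inch '[{"hand":0,"slide":[0,0,1],"yaw":0},{"hand":0,"slide":[0,0,4],"yaw":0},{"hand":0,"slide":[0,0,9],"yaw":0},{"hand":0,"slide":[0,0,15],"yaw":0},{"hand":0,"slide":[0,0,21],"yaw":0},{"hand":0,"slide":[0,0,25],"yaw":0},{"hand":0,"slide":[0,0,25],"yaw":0},{"hand":0,"slide":[0,0,25],"yaw":0}]'
python3 snap.py wsp3; python3 hand.py wsp3
```

```text
time_s: 49.48
tcp_pos: [0.3712, -0.2005, 0.078]
ee_rot: [[-0.043, -0.999, 0.0], [-0.999, 0.043, -0.0], [0.0, -0.0, -1.0]]
wrist_force: [0.7, -0.2, -0.6]
gripper_width: 0.294
time_s: 50.22
tcp_pos: [0.3713, -0.2004, 0.0777]
ee_rot: [[-0.043, -0.999, 0.0], [-0.999, 0.043, -0.0], [0.0, -0.0, -1.0]]
wrist_force: [0.5, 0.7, -0.3]
gripper_width: 0.779
time_s: 51.22
tcp_pos: [0.3705, -0.2001, 0.3274]
ee_rot: [[-0.043, -0.999, -0.001], [-0.999, 0.043, 0.001], [-0.001, 0.001, -1.0]]
wrist_force: [0.2, -0.3, -0.7]
gripper_width: 1.0
wsp3 51.225 [ 0.3705 -0.2001  0.3274] [ 0.2 -0.3 -0.7]
[   0   91   55   87 3156] mid [ 0.7359 -0.2552] len 0.1098 wid px 54.0 deg 72.2 grip [ 0.742  -0.2361]
[ 310  102   21   97 1913] mid [ 0.3707 -0.2193] len 0.1218 wid px 20.0 deg 87.6 grip [ 0.3716 -0.1993]
```

```bash
python3 -m inch '[{"hand":1,"slide":[3.6,4.2,0],"yaw":-0.16},{"hand":1,"slide":[7.2,8.4,0],"yaw":-0.32},{"hand":1,"slide":[10.8,12.6,0],"yaw":-0.48},{"hand":1,"slide":[14.4,16.8,0],"yaw":-0.64},{"hand":1,"slide":[18,21,0],"yaw":-0.8},{"hand":1,"slide":[21.6,25.2,0],"yaw":-0.96},{"hand":1,"slide":[25.2,29.4,0],"yaw":-1.12},{"hand":1,"slide":[28.8,33.6,0],"yaw":-1.28},{"hand":1,"slide":[32.5,38,0],"yaw":-1.44},{"hand":1,"slide":[36.1,42.1,0],"yaw":-1.609}]'
python3 -m inch '[{"hand":1,"slide":[0,0,0],"yaw":0},{"hand":1,"slide":[0,0,-4],"yaw":0},{"hand":1,"slide":[0,0,-8],"yaw":0},{"hand":1,"slide":[0,0,-8],"yaw":0},{"hand":1,"slide":[-1.3,0.1,-8],"yaw":0},{"hand":1,"slide":[-2.7,0.2,-8],"yaw":0},{"hand":1,"slide":[-4,0.3,-8],"yaw":0},{"hand":1,"slide":[-4.6,0.37,-8],"yaw":0},{"hand":1,"slide":[-5.2,0.43,-8],"yaw":0},{"hand":1,"slide":[-5.2,0.43,-8],"yaw":0}]'
```

```text
time_s: 52.52
tcp_pos: [0.7331, 0.2221, 0.325]
ee_rot: [[-0.996, 0.086, -0.004], [0.086, 0.996, -0.002], [0.004, -0.002, -1.0]]
wrist_force: [1.1, -0.3, 0.2]
gripper_width: 0.02
time_s: 53.78
tcp_pos: [0.6806, 0.225, 0.249]
ee_rot: [[-0.997, 0.081, 0.002], [0.081, 0.997, 0.001], [-0.002, 0.001, -1.0]]
wrist_force: [1.0, -0.6, 2.0]
gripper_width: 0.007
```

```bash
python3 -m inch '[{"hand":1,"slide":[-1.2,0.1,0],"yaw":0},{"hand":1,"slide":[-2.45,0.2,-0.2],"yaw":0},{"hand":1,"slide":[-3.65,0.3,-0.5],"yaw":0},{"hand":1,"slide":[-4.85,0.4,-0.95],"yaw":0},{"hand":1,"slide":[-5.95,0.49,-1.5],"yaw":0},{"hand":1,"slide":[-7.0,0.58,-2.2],"yaw":0},{"hand":1,"slide":[-8.0,0.66,-2.95],"yaw":0},{"hand":1,"slide":[-8.9,0.73,-3.8],"yaw":0},{"hand":1,"slide":[-9.7,0.8,-4.75],"yaw":0},{"hand":1,"slide":[-10.4,0.86,-5.75],"yaw":0}]'
python3 -m inch '[{"hand":1,"slide":[-0.6,0.05,-1.1],"yaw":0},{"hand":1,"slide":[-1.1,0.09,-2.25],"yaw":0},{"hand":1,"slide":[-1.5,0.12,-3.4],"yaw":0},{"hand":1,"slide":[-1.75,0.14,-4.65],"yaw":0},{"hand":1,"slide":[-1.8,0.15,-5.25],"yaw":0},{"hand":1,"slide":[-1.8,0.15,-5.6],"yaw":0}]'
```

```text
time_s: 55.02
tcp_pos: [0.5757, 0.2335, 0.1895]
ee_rot: [[-0.997, 0.081, -0.001], [0.081, 0.997, -0.0], [0.0, -0.0, -1.0]]
wrist_force: [0.7, -0.1, 0.1]
gripper_width: 0.003
time_s: 55.78
tcp_pos: [0.5582, 0.2349, 0.1337]
ee_rot: [[-0.997, 0.081, -0.001], [0.081, 0.997, -0.001], [0.001, -0.001, -1.0]]
wrist_force: [0.3, -0.8, 0.6]
gripper_width: 0.006
```

```bash
python3 -m inch '[{"hand":1,"slide":[0,0,-0.2],"yaw":0},{"hand":1,"slide":[0,0,-0.4],"yaw":0}]'
python3 -m inch '[{"hand":1,"slide":[0,0,-0.2],"yaw":0},{"hand":1,"slide":[0,0,-0.3],"yaw":0}]'
python3 - <<'E'
from h import *
a=capture("scene");b=capture("side"); cv2.imwrite("pics/fd_sd.png",b)
d=cv2.absdiff(a,cv2.imread("pics/fr_sc.png")).max(2)
# rail region brightness where upright rail was
for im,n in ((cv2.imread("pics/fr_sc.png"),"before"),(a,"now")): print(n,[im[int(v),int(u)].tolist() for u,v in (proj("scene",[.6746,.2225+dy,.195]) for dy in (-.14,-.06,.06,.14))], [im[int(v),int(u)].tolist() for u,v in (proj("scene",[.4555+.0823*dy,.2433+dy,.061]) for dy in (-.14,-.06,.06,.14))])
E
```

```text
time_s: 56.02
tcp_pos: [0.5586, 0.2351, 0.1311]
ee_rot: [[-0.997, 0.081, 0.0], [0.081, 0.997, -0.0], [-0.0, -0.0, -1.0]]
wrist_force: [-3.1, -1.0, 9.5]
gripper_width: 0.009
time_s: 56.28
tcp_pos: [0.5585, 0.2351, 0.131]
ee_rot: [[-0.997, 0.079, 0.001], [0.079, 0.997, -0.0], [-0.001, -0.0, -1.0]]
wrist_force: [-8.0, -1.0, 20.8]
gripper_width: 0.002
before [[122, 125, 127], [170, 171, 170], [93, 91, 91], [18, 18, 16]] [[62, 129, 201], [59, 124, 194], [23, 23, 21], [19, 18, 16]]
now [[36, 55, 86], [56, 110, 172], [209, 209, 209], [37, 76, 124]] [[51, 105, 167], [42, 38, 35], [18, 17, 16], [57, 121, 191]]
```

```bash
python3 -m inch '[{"hand":1,"slide":[0,0,3],"yaw":0},{"hand":1,"slide":[0,0,8],"yaw":0},{"hand":0.8,"slide":[0,-2,13],"yaw":0},{"hand":0.6,"slide":[-1.5,-7,13],"yaw":0.05},{"hand":0.4,"slide":[-3,-12.5,13],"yaw":0.1},{"hand":0.3,"slide":[-4.5,-18,13],"yaw":0.2},{"hand":0.3,"slide":[-6,-23.5,13],"yaw":0.285},{"hand":0.3,"slide":[-6,-28.4,13],"yaw":0.285},{"hand":0.3,"slide":[-6,-28.4,13],"yaw":0.285},{"hand":0.3,"slide":[-6,-28.4,13],"yaw":0.285}]'
python3 - <<'E'
from h import *; import pickle
s=sense(); P=wcam(s); im=capture("wrist"); cv2.imwrite("pics/wwr.png",im); pickle.dump(P,open("wwr.pkl","wb"))
print(s["tcp_pos"]); b=np.array([.625,-.023])
for r in (.09,.13,.17): print(r,proj(P,[*(b+r*np.array([np.cos(np.radians(191.6)),np.sin(np.radians(191.6))])),.087]))
cv2.imwrite("pics/wwrc.png",cv2.resize(im[0:300,160:480],(640,600),interpolation=cv2.INTER_CUBIC))
E
```

```text
time_s: 57.62
tcp_pos: [0.4985, -0.049, 0.2575]
ee_rot: [[-0.979, -0.202, 0.001], [-0.202, 0.979, 0.0], [-0.001, 0.0, -1.0]]
wrist_force: [-0.4, 0.4, -0.5]
gripper_width: 0.688
[ 0.498488   -0.04897231  0.2574743 ]
0.09 [319.48376739 235.94849852]
0.13 [319.52774961 194.58874653]
0.17 [319.57559433 149.59678771]
```

Run:
```python
import cv2,numpy as np
im=cv2.imread("pics/wwr.png"); g=cv2.cvtColor(im,cv2.COLOR_BGR2GRAY)
for r in (150,155,160,170,180,190,200,210,220,230): print(r,g[r,270:372:3])
```

```text
150 [155 158 183 187 190 163 157 153 146 150 149 147 176 122  53  35  26  29
  43  54 159 182 183 185 183 184 180 180 181 182 173 168 172 168]
155 [158 113 106 111 107 152 155 154 154 155 159 161 134  35  50  49  45  38
  32  24  16 172 172 175 173 176 179 182 183 182 185 188 185 182]
160 [156 247 108 109 110 108  76  92 155 153 154 154 239 249 254 254 247 237
 215 182 149 160 179 176 168 169 167 170 171 170 171 172 173 174]
170 [157 154 109 110 109 108  70 153 150 152 153 178 188  40  50  45  46  40
  32  24  19 183 181 183 179 179 181 182 188 184 184 181 181 177]
180 [160 162 107 111 110 110  91 161 162 159 159 182 191  35  52  45  45  36
  37  27  19 180 179 179 180 179 178 181 182 180 177 178 184 182]
190 [158 154 113 109 112 112  70 162 165 169 166 193 198  38  52  46  45  39
  33  26  21 187 186 188 184 183 179 180 185 183 183 185 185 184]
200 [161 131 109 106 111  92 156 146 145 147 147 174 180  37  48  51  46  39
  36  25  19 182 180 182 187 192 189 192 187 188 183 180 180 179]
210 [156 106  98  97  94  87 142 134 136 139 143 142 176  31  51  50  45  41
  31  24  13 170 163 163 169 167 168 171 172 178 179 183 176 177]
220 [170 110 110  78  80 116 153 154 156 164 163 164 162  31  49  55  44  44
  32  21  15 165 159 159 164 141 139 168 168 163 165 159 162 167]
230 [157 111 112  78  81  67 146 146 148 146 147 146 147 255  88  10  41  34
  19  52 152 148 148 148 152 156 155 160 187 182 183 178 177 176]
```

```bash
python3 -m inch '[{"hand":0.3,"slide":[0,0,-4],"yaw":0},{"hand":0.3,"slide":[0,0,-8],"yaw":0},{"hand":0.3,"slide":[0,0,-10.5],"yaw":0},{"hand":0.3,"slide":[0,0,-11.5],"yaw":0},{"hand":0.3,"slide":[0,0,-11.5],"yaw":0},{"hand":0.5,"slide":[0,0,-11.5],"yaw":0},{"hand":0.66,"slide":[0,0,-11.5],"yaw":0},{"hand":0.66,"slide":[0,0,-11.5],"yaw":0},{"hand":0.66,"slide":[0,0,-11.5],"yaw":0},{"hand":0.66,"slide":[0,0,-11.5],"yaw":0}]'
python3 - <<'E'
# arc: TCP positions about bolt (.625,-.023), r=.13, from angle 191.6 deg clockwise by a (rad); slides in cm
import numpy as np
b=np.array([62.5,-2.3])
for a0 in (0,):
  for a in np.arange(0,.96,.05):
    t=np.radians(191.6)-a; p=b+13*np.array([np.cos(t),np.sin(t)]); print(round(a,2),(p-b-13*np.array([np.cos(np.radians(191.6)),np.sin(np.radians(191.6))])).round(2))
E
```

```text
time_s: 58.92
tcp_pos: [0.4983, -0.049, 0.1423]
ee_rot: [[-0.979, -0.203, 0.0], [-0.203, 0.979, 0.0], [-0.0, 0.0, -1.0]]
wrist_force: [1.1, -0.1, 0.1]
gripper_width: 0.347
0.0 [-0.  0.]
0.05 [-0.11  0.64]
0.1 [-0.2   1.28]
0.15 [-0.25  1.93]
0.2 [-0.27  2.58]
0.25 [-0.25  3.23]
0.3 [-0.2   3.88]
0.35 [-0.12  4.53]
0.4 [-0.01  5.17]
0.45 [0.13 5.8 ]
0.5 [0.31 6.43]
0.55 [0.51 7.04]
0.6 [0.75 7.65]
0.65 [1.01 8.24]
0.7 [1.31 8.82]
0.75 [1.63 9.38]
0.8 [1.99 9.93]
0.85 [ 2.37 10.46]
0.9 [ 2.77 10.96]
0.95 [ 3.2  11.45]
```

```bash
python3 -m inch '[{"hand":0.66,"slide":[-0.11,0.64,0],"yaw":-0.05},{"hand":0.66,"slide":[-0.2,1.28,0],"yaw":-0.1},{"hand":0.66,"slide":[-0.25,1.93,0],"yaw":-0.15},{"hand":0.66,"slide":[-0.27,2.58,0],"yaw":-0.2},{"hand":0.66,"slide":[-0.25,3.23,0],"yaw":-0.25},{"hand":0.66,"slide":[-0.2,3.88,0],"yaw":-0.3},{"hand":0.66,"slide":[-0.12,4.53,0],"yaw":-0.35}]'
python3 -m inch '[{"hand":0.66,"slide":[0.11,0.64,0],"yaw":-0.05}]'
python3 -m inch '[{"hand":0.66,"slide":[0.14,0.63,0],"yaw":-0.05}]'
```

```text
time_s: 59.8
tcp_pos: [0.4972, -0.0042, 0.1423]
ee_rot: [[-0.989, 0.147, -0.0], [0.147, 0.989, -0.001], [0.0, -0.001, -1.0]]
wrist_force: [1.3, -2.6, -0.4]
gripper_width: 0.337
time_s: 59.92
tcp_pos: [0.4983, 0.0021, 0.1423]
ee_rot: [[-0.981, 0.196, -0.0], [0.196, 0.981, -0.001], [-0.0, -0.001, -1.0]]
wrist_force: [0.7, -3.3, -0.6]
gripper_width: 0.341
time_s: 60.05
tcp_pos: [0.4997, 0.0084, 0.1423]
ee_rot: [[-0.97, 0.245, -0.0], [0.245, 0.97, -0.001], [-0.0, -0.001, -1.0]]
wrist_force: [1.7, -4.5, 0.1]
gripper_width: 0.341
```

```bash
python3 -m inch '[{"hand":0.66,"slide":[0.1,0.38,0],"yaw":-0.03}]' | grep -E "pos|force"
python3 -m inch '[{"hand":0.66,"slide":[0.11,0.37,0],"yaw":-0.03}]' | grep -E "pos|force"
python3 -m inch '[{"hand":0.66,"slide":[0.12,0.37,0],"yaw":-0.03}]' | grep -E "pos|force"
```

```text
tcp_pos: [0.5008, 0.0124, 0.1423]
wrist_force: [1.1, -4.4, -0.2]
tcp_pos: [0.5019, 0.0163, 0.1423]
wrist_force: [0.9, -4.8, 0.1]
tcp_pos: [0.5032, 0.0202, 0.1423]
wrist_force: [1.1, -4.7, -0.5]
```

```bash
python3 -m inch '[{"hand":0.66,"slide":[0.13,0.37,0],"yaw":-0.03}]' | grep -E "pos|force"
python3 -m inch '[{"hand":0.66,"slide":[0.14,0.36,0],"yaw":-0.03}]' | grep -E "pos|force"
python3 -m inch '[{"hand":0.66,"slide":[0.15,0.36,0],"yaw":-0.03}]' | grep -E "pos|force"
```

```text
tcp_pos: [0.5044, 0.024, 0.1423]
wrist_force: [1.5, -4.0, 0.2]
tcp_pos: [0.5054, 0.0265, 0.1423]
wrist_force: [2.8, -15.8, -0.7]
tcp_pos: [0.5066, 0.0292, 0.1422]
wrist_force: [3.1, -16.0, 0.0]
```

```bash
python3 -m inch '[{"hand":0.66,"slide":[0.15,0.36,0],"yaw":-0.04}]' | grep -E "pos|force"
python3 -m inch '[{"hand":0.66,"slide":[0.16,0.35,0],"yaw":-0.04}]' | grep -E "pos|force"
python3 -m inch '[{"hand":0.66,"slide":[0.17,0.35,0],"yaw":-0.04}]' | grep -E "pos|force"
```

```text
tcp_pos: [0.5081, 0.0323, 0.1422]
wrist_force: [4.5, -17.2, -0.4]
tcp_pos: [0.5097, 0.0355, 0.1422]
wrist_force: [5.0, -19.5, -0.3]
tcp_pos: [0.511, 0.0386, 0.1421]
wrist_force: [4.2, -18.9, 0.4]
```

```bash
python3 -m inch '[{"hand":0.66,"slide":[-0.17,-0.35,0],"yaw":0.04},{"hand":0.66,"slide":[-0.33,-0.7,0],"yaw":0.08},{"hand":0.66,"slide":[-0.48,-1.06,0],"yaw":0.12},{"hand":0.66,"slide":[-0.62,-1.42,0],"yaw":0.15},{"hand":0.66,"slide":[-0.74,-1.78,0],"yaw":0.18},{"hand":0.66,"slide":[-0.82,-2.0,0],"yaw":0.18},{"hand":0.66,"slide":[-0.82,-2.0,0],"yaw":0.18}]' | grep -E "pos|force|width"
python3 -m inch '[{"hand":0.5,"slide":[0,0,0],"yaw":0},{"hand":0.4,"slide":[0,0,0],"yaw":0},{"hand":0.4,"slide":[0,0,0],"yaw":0},{"hand":0.4,"slide":[0,0,2],"yaw":0},{"hand":0.4,"slide":[0,0,6],"yaw":0},{"hand":0.4,"slide":[0,0,12],"yaw":0},{"hand":0.4,"slide":[0,0,16],"yaw":0},{"hand":0.4,"slide":[-5,-4,18],"yaw":0},{"hand":0.4,"slide":[-9,-8,18],"yaw":0},{"hand":0.4,"slide":[-9,-12,18],"yaw":0}]' | grep -E "time|pos|force|width"
python3 - <<'E'
from h import *
a=capture("scene");b=capture("side"); cv2.imwrite("pics/end_sc.png",a);cv2.imwrite("pics/end_sd.png",b)
A=cv2.resize(a[140:285,205:505],(800,387),interpolation=cv2.INTER_CUBIC);B=cv2.resize(b[150:340,240:430],(213,213)) 
cv2.imwrite("pics/endsc.png",A)
C=cv2.resize(b[160:330,260:420],(400,425),interpolation=cv2.INTER_CUBIC); D=cv2.resize(a[140:260,240:490],(800,384)); 
E1=cv2.resize(a[140:260,250:480],(400,209),interpolation=cv2.INTER_CUBIC); o=np.zeros((425,800,3),np.uint8); o[:,400:]=C; o[:209,:400]=E1; cv2.imwrite("pics/end.png",o)
E
```

```text
tcp_pos: [0.5037, 0.0222, 0.1422]
wrist_force: [-0.8, -0.0, 0.7]
gripper_width: 0.347
time_s: 63.3
tcp_pos: [0.4109, -0.0992, 0.3232]
wrist_force: [0.8, -0.4, 0.2]
gripper_width: 0.6
```

View pics/end.png

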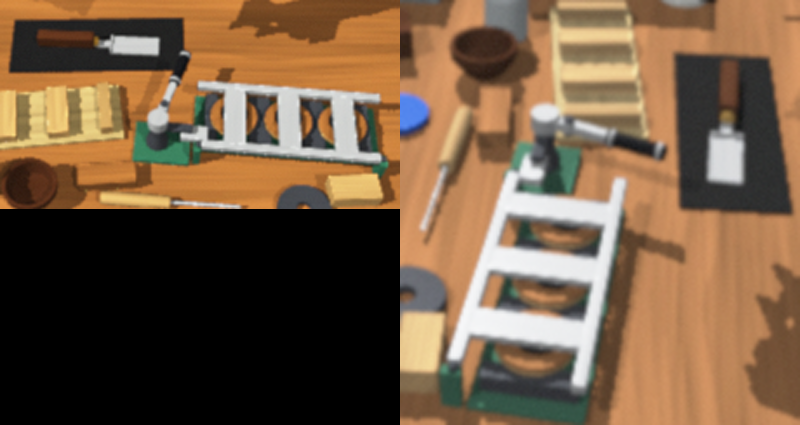

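```bash
python3 -c "
from station import *
print(finish_job())"
```

```text
the job is handed in; nothing more can be done
None
```

The job is done and handed in at about 63 s of the 210 s allowed. All three wooden discs are in the press, the spatula is back on its mat, the frame is down and the wrench has clicked and been released.

- **Discs:** Each was carried on the spatula to its own bay. They measured about 2 mm from the bay centres. The readings for the third disc come from image code and one side picture.
- **Spatula:** It was knocked after I first laid it down, leaving its handle overhanging the mat's edge. I picked it up and laid it again, and the last pictures show it fully on the mat.
- **Frame:** It was pushed down until it stopped, with the fingertips at 61 mm, which is the height expected when shut. The push reached about 21 N, and the picture shows it lying over the discs.
- **Wrench:** The force ran at about 4–5 N, then jumped to about 16 N when the screw came tight. I turned it 13–14 mm further, about 0.14–0.15 rad, which is past the click (0.07) and well short of forced (0.36). Then I backed off to zero force, opened the fingers and lifted clear.

**Not confirmed:** I judged the wrench to have sprung straight from the zero force and its look in the last picture, without measuring its angle. I saw no bystander displaced in the parts of the bench those last pictures cover, but I did not measure their positions. No check failed at the end.

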